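Unload the heel glue-up jig

TASK

The glue on the two boot heels has set: unload the jig. First put the weight in its round dish, next put the pressing bar in its rest, then draw each heel back out from under its hold-down strap, lift it off and set it down flat in the D-shaped nest of its own size, the right way round. Tip nothing over on the way.

Things in the scene. Friction and masses are not known exactly. Their poses are not given: they have to be found in the camera images.
- jig: fixed aluminium jig plate 130 (x) by 200 (y) mm, top 12 mm over the table; origin under its centre. A bay at y = +48 and one at y = -48, open to -x, one heel in each (which varies), flat end at a stop. Steel straps (30 mm wide, z 56 to 62, bolts to 69 mm) reach from x = +63 to +29 mm, 10 mm over the heels: draw a heel 11 to 20 mm along the jig's -x before lifting
- weight_grip (a point): loose steel weight, about 0.6 kg: round body 60 mm across and 26 mm high with an upright handle 22 mm across, 67 mm high in all. The point is on the handle's axis, 50 mm above the underside: grasp here. At first it stands on the middle of the pressing bar, between two cleats 5 mm high
- press_bar_mid (a point): loose beech bar, 36 (x) by 160 (y) by 18 mm high, 0.15 kg; the point is its centre. At first it lies across both heels, its underside 54 mm over the table, with the weight on it; between the heels there is a gap of 41 mm. Grasp it at the middle, across x
- heel_large_mid (a point): larger heel, loose, 0.14 kg, brown layered leatherboard on black rubber; 42 mm high, D-shaped from above, 64 mm wide (y), 68 mm long (x). The point lies half-way up (21 mm) in the middle of its flat-sided part, x = -18 to +18 mm (flat end); in -x follows a half round of radius 32 mm. Grasp across y, about 31 mm above its underside, so the fingertips clear the plate and the nest's fence
- heel_small_mid (a point): smaller heel, loose, 0.09 kg, same material; 42 mm high, D-shaped from above, 46 mm wide (y), 59 mm long (x). The point lies half-way up (21 mm) in the middle of its flat-sided part, x = -18 to +18 mm (flat end); in -x follows a half round of radius 23 mm. Grasp across y, about 31 mm above its underside, so the fingertips clear the plate and the nest's fence
- weight_dish_seat (a point): fixed round wooden dish, home of the weight: 96 mm across, 79 mm inside, rim 15 mm over the table; the point is the centre of its felt floor, 8 mm over the table
- bar_rest_seat (a point): fixed wooden rest, home of the bar: two saddles on a ply foot 6 mm thick, 118 mm apart, open between for the fingers. The point is the centre of the seat, 26 mm over the table, where the bar's underside comes to lie; the bar lies along its y, either way round. Room inside 52 (x) by 178 (y) mm; cheeks and ends rise 11 mm above the seat
- nest_large_seat (a point): fixed nest of the larger heel: ply base with a wooden fence round a D-shaped pocket, 7 mm larger all round than the heel. The point is on the pocket's floor, 4 mm over the table, where the foot of the heel's point belongs; flat wall in +x, round in -x, as on the heel. Fence 9 mm thick, its top 10 mm over the table
- nest_small_seat (a point): fixed nest of the smaller heel, like the other but smaller: D-shaped pocket 7 mm larger all round than this heel. The point is on the pocket's floor, 4 mm over the table, where the foot of the heel's point belongs; flat wall in +x, round in -x, as on the heel. Fence 9 mm thick, its top 10 mm over the table

How it is judged:
By the outcome, as a careful person would: the job done as asked, in the order asked, and still so for the second after the job is handed in, with the robot touching nothing.
It also fails if it takes over 106 s, if anything falls off the work surface, if the arm or the gripper's body presses on something with over 40 N, if the wrist force passes 120 N, or if a joint passes its speed limit or range.

ROBOT

A 6-joint arm with a two-finger parallel gripper is mounted at the origin on the work surface; the furniture and walls round the work are solid. World frame = base frame: x ahead of the robot, y to its left, z up, the work surface at z = 0. Lengths are in m, angles in rad, forces in N, time in s.
With the tool pointing down it reaches from about 0.35 to 0.975 m from the base axis. Payload 4.9 kg.
Tool frame: the origin (TCP) lies on the centre line of the jaws, within the pads' length; the fingertips stand ctrl.nose_length ahead of it and the grasp point (between the pads) lies 2 mm behind it (ctrl.nose_length is the distance from the TCP to the fingertips, in m); z points along the fingers, y is the direction in which the jaws open and shut (so a half turn about z gives the same grasp; the last joint's range is limited). The gripper opens to 85 mm and grips with 20 to 120 N. Pads are 22 mm wide; open, the fingers measure 114 mm over their backs; the gripper's body (76 mm by 85 mm) begins 54 mm behind the grasp point. The pads swing forward as they close: fully open they stand 13 mm farther back than shut.
Start: joints at [1.218, 0.053, 1.613, -0, 1.476, -0.119], TCP at [0.145, 0.608, 0.248] pointing down, gripper open.
Joint ranges: [-3.01, 3.01], [-1.01, 2.22], [0.06, 2.58], [-1.02, 4.17], [0.09, 2.62], [-3.14, 3.14]. Speed limits (rad/s): [2.57, 2.57, 3.14, 3.14, 3.14, 3.14].

INTERFACE

Orientations are given as a rotation vector (axis times angle).
In Python, from station import sensors, get_image, order, ctrl gives the robot as it stands.
- The arm moves only by the tool move_arm, never from a script. Its argument "increments" is a list of rows, each a list of 5 numbers: the shift along the tool's x, y, z in cm, then the turn about the tool's z in degrees, then the finger opening in cm, from 0 to 8.54. In form: [[dx, dy, dz, twist, gripper], ...]. A call has 1 to 5 rows; each row is the pose to reach, as a shift and turn from the pose commanded when the call began, along the tool's axes at that moment; what a row does not reach only later rows make up. A row lasts 1/8 s, in which the tool goes at most 62.5 mm and 10.7 degrees, less where a joint would pass 70% of its speed; a pose out of reach is approached as far as the arm can. A call with a gripper value outside its range is refused whole. The fingers move at their own pace and stop on an object; "newtons" is the grip in N (left out, the last holds). Time passes only in rows, so rows that repeat a pose let the fingers close. It gives the time, the measured TCP pose, the force and the opening at its end, in the units of the state.
- sensors.get_obs(): the state, without advancing time (a new reading comes with each control period).
- get_image(name): name is "scene" or "top"; returns a dict with "image" (400x640x3 uint8, red, green, blue), "K" (3x3 intrinsics, pixels), "D" ([k1, k2, p1, p2, k3] as OpenCV has them; the pictures are not rectified), "R" (3x3) and "t" (3): a world point X has camera coordinates R X + t. Camera axes: x right, y down, z forward; pixel columns grow to the right and rows downward; lengths in m; the calibration is good to about 2 mm. A picture is of the moment at which its call begins. There is no depth.
- order.finish_job(): hands the job in, once; it reports no verdict.
The state is a dict: "t": time; "q": joint angles; "dq": joint speeds; "effort": joint torques, N m; "tool_pos": TCP position; "tool_rot": TCP orientation; "contact_force": force on the tool from outside, world axes, zero at the start; "wrist_torque": the same for the moment, N m; "opening": finger opening in m.
Only numpy, scipy, OpenCV 4.12 (cv2) and the standard library are available. Lean on these libraries where they do the work, as an engineer would, in place of code of your own. Each camera call takes 0.05 s, during which the arm holds its last target.

## Working session

There is one attempt and no reset: what is moved stays moved. The work goes in short steps, Python scripts to look and compute and a tool call to move; the robot and the scene stay as the last step left them, time stands still between calls to the robot, and variables do not carry over. Pictures are saved under pics/ and viewed, and the job is handed in when it is done.

Besides the shell and the picture viewer there is one more tool, called after "Call:" by a JSON object that holds its "op" and its "data", one argument or row to a line. move_arm: Moves the arm, as the interface text tells. Its arguments: {"type":"object","properties":{"increments":{"type":"array"},"newtons":{"type":"number"}},"required":["increments"]}

```bash
ls; mkdir -p pics; python3 - <<'E'
from station import sensors,get_image,order,ctrl
import cv2,numpy as np
o=sensors.get_obs();print(o);print(ctrl.nose_length)
for n in("scene","top"):
    g=get_image(n);cv2.imwrite(f"pics/{n}0.png",g["image"][:,:,::-1]);print(n,g["K"],g["D"],g["R"],g["t"])
E
```

```text
pics
{'t': 0.0, 'q': array([ 1.21804191e+00,  5.33768207e-02,  1.61431734e+00,  8.86844020e-06,
        1.47601414e+00, -1.18971953e-01]), 'dq': array([ 3.38862461e-05, -1.31971043e-03, -1.41592526e-03,  7.47375964e-04,
        4.30689039e-04,  1.43620550e-03]), 'effort': array([ 2.24992524e-03, -3.93689382e+01, -3.70176494e+01, -1.85762019e-05,
        7.17053306e-03,  8.78802780e-06]), 'tool_pos': array([0.1445578 , 0.6074347 , 0.24703668]), 'tool_rot': array([-0.36633141, -3.11965307,  0.00322748]), 'contact_force': array([-0.36128573,  0.68797037,  0.11267452]), 'wrist_torque': array([-0.02883745,  0.05058591, -0.00271904]), 'opening': 0.08552028203987433}
0.017
scene [[369.58133683   0.         323.00977457]
 [  0.         369.58133683 200.6000103 ]
 [  0.           0.           1.        ]] [-0.03070207  0.          0.          0.          0.        ] [[ 0.66998073 -0.74207883  0.02109097]
 [-0.40161958 -0.38620042 -0.83039204]
 [ 0.6243617   0.54787612 -0.55678023]] [-0.36622093  0.31124665  0.68846256]
top [[477.02891836   0.         315.73920175]
 [  0.         477.02891836 199.82073811]
 [  0.           0.           1.        ]] [-0.14778858  0.          0.          0.          0.        ] [[-5.11201384e-04 -9.99671695e-01 -2.56171824e-02]
 [-9.91012824e-01  3.93314779e-03 -1.33709061e-01]
 [ 1.33765919e-01  2.53186040e-02 -9.90689481e-01]] [0.02772334 0.5522589  1.27904129]
```

View pics/scene0.png

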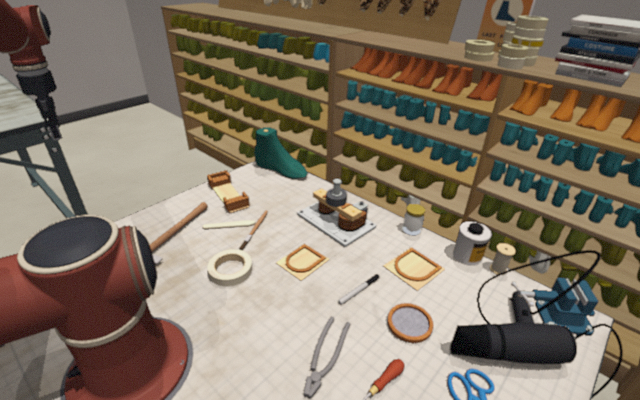

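View pics/top0.png

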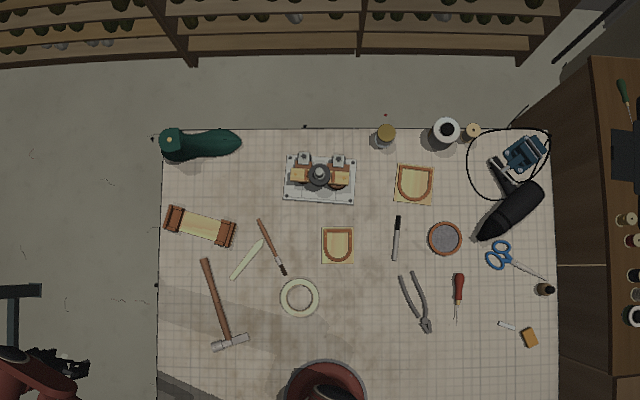

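The top view shows the jig at about (319,178), the bar and weight on it, the dish at (445,239), the bar rest at (200,226), the large nest at (415,183) and the small nest at (338,245). Next I'll zoom in to measure.

```bash
cat > h.py <<'E'
from station import sensors,get_image,order,ctrl
import cv2,numpy as np
from scipy.spatial.transform import Rotation as Ro
def ray(g,uv):
    p=cv2.undistortPoints(np.array(uv,float).reshape(-1,1,2),g["K"],g["D"]).reshape(-1,2)
    d=np.c_[p,np.ones(len(p))]@g["R"]; c=-g["R"].T@g["t"]; return c,d
def plane(g,uv,z):
    c,d=ray(g,uv); return c+d*((z-c[2])/d[:,2])[:,None]
def proj(g,X):
    return cv2.projectPoints(np.array(X,float).reshape(-1,3),cv2.Rodrigues(g["R"])[0],g["t"],g["K"],g["D"])[0].reshape(-1,2)
def tri(g1,u1,g2,u2):
    c1,d1=ray(g1,u1);c2,d2=ray(g2,u2);d1=d1[0];d2=d2[0]
    s=np.linalg.lstsq(np.c_[d1,-d2],c2-c1,rcond=None)[0]
    a=c1+s[0]*d1;b=c2+s[1]*d2;return (a+b)/2,np.linalg.norm(a-b)
def crop(g,x0,y0,w,h,s,name):
    im=g["image"][y0:y0+h,x0:x0+w,::-1]
    cv2.imwrite("pics/"+name,cv2.resize(im,None,fx=s,fy=s,interpolation=cv2.INTER_CUBIC))
E
python3 - <<'E'
from h import *
g=get_image("top");crop(g,270,130,180,150,4.4,"t1.png");crop(g,150,190,100,70,6,"t2.png")
s=get_image("scene");crop(s,280,165,120,90,6.5,"s1.png")
E
```

```text
(no output)
```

View pics/t1.png

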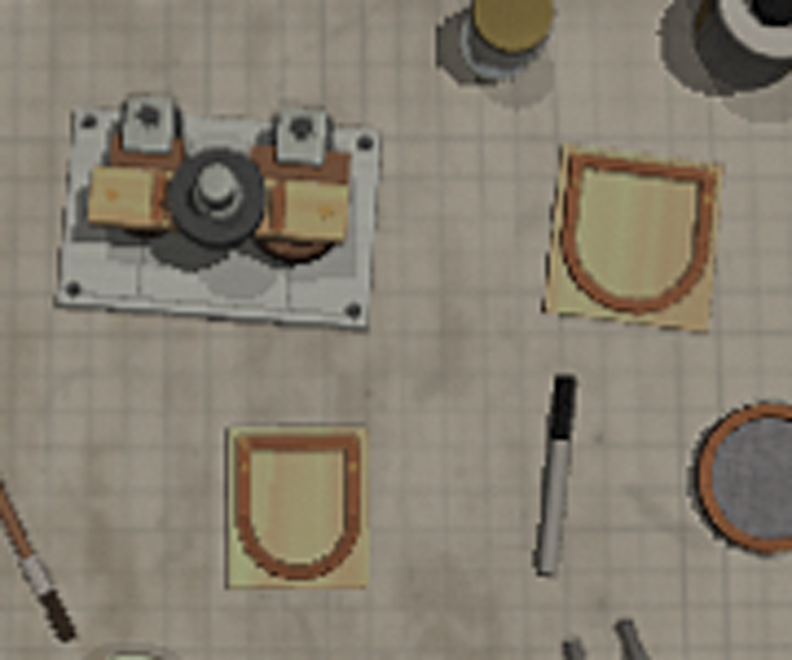

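View pics/t2.png

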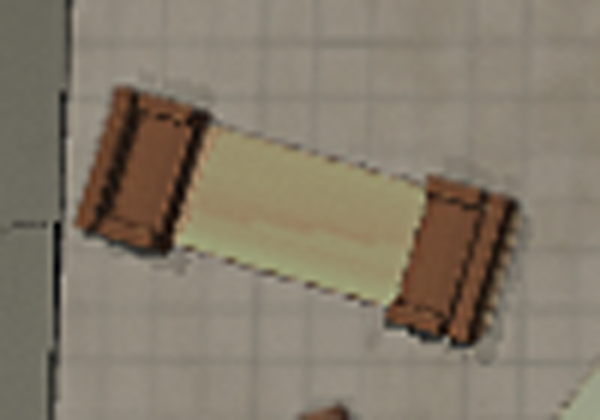

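View pics/s1.png

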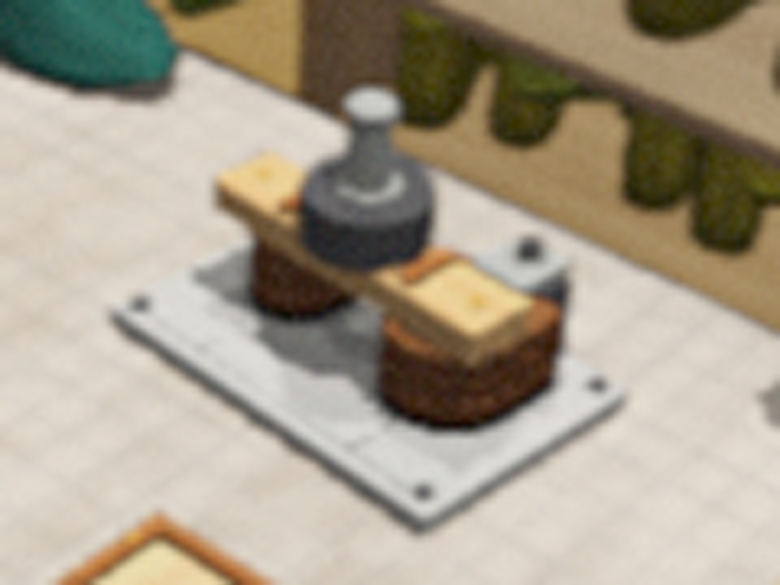

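```bash
cat > m1.py <<'E'
from h import *
g=get_image("top");im=g["image"];hsv=cv2.cvtColor(im,cv2.COLOR_RGB2HSV)
print("cam",-g["R"].T@g["t"])
def hs(u,v):return hsv[v,u]
for n,(u,v) in dict(fenceS=(324,245),pockS=(338,243),fenceL=(397,178),pockL=(414,182),bar=(297,174),rest=(172,220),restfloor=(200,226),dish=(429,240),felt=(445,239)).items(): print(n,hs(u,v))
def P(pts): return [((x+.5)/4.4-.5+270,(y+.5)/4.4-.5+130) for x,y in pts]
def rect(name,pts,z):
    w=plane(g,pts,z)[:,:2];r=cv2.minAreaRect(w.astype(np.float32)*1000)
    e=(w[1]-w[2]) # BR->TR =+x
    e2=(w[0]-w[3]);e3=w[0]-w[1];e4=w[3]-w[2]
    print(name,"c",w.mean(0).round(4),"yaw +x",[round(np.degrees(np.arctan2(a[1],a[0])),1) for a in(e,e2)],"yaw from y",[round(np.degrees(np.arctan2(-a[0],a[1])),1) for a in(e3,e4)],[round(np.linalg.norm(a),3) for a in(e,e2,e3,e4)])
# order TL,TR,BR,BL
rect("jig",P([(73,110),(382,133),(366,328),(55,305)]),.012)
rect("nestL",P([(562,145),(721,163),(708,332),(544,312)]),.004)
rect("nestS",P([(227,426),(367,426),(367,588),(227,588)]),.004)
br=((hsv[:,:,0]<14)|(hsv[:,:,0]>172))&(hsv[:,:,1]>95)&(hsv[:,:,2]>60)
cv2.imwrite("pics/br.png",(br*255).astype(np.uint8))
for n,(x0,y0,x1,y1) in dict(L=(392,158,438,206),S=(318,222,360,266),D=(424,216,466,260)).items():
    m=np.zeros_like(br,np.uint8);m[y0:y1,x0:x1]=br[y0:y1,x0:x1]
    k,h=cv2.findContours(m,cv2.RETR_CCOMP,cv2.CHAIN_APPROX_NONE)
    for j,c in enumerate(k):
        if len(c)<50: continue
        w=plane(g,c.reshape(-1,2),.010 if n!='D' else .015)[:,:2]
        r=cv2.minAreaRect((w*1000).astype(np.float32))
        print(n,"hole" if h[0][j][3]>=0 else "outer",np.round(r[0],1),np.round(r[1],1),round(r[2],1),cv2.minEnclosingCircle((w*1000).astype(np.float32)))
E
python3 m1.py
```

```text
cam [ 0.37621769 -0.00684142  1.34168497]
fenceS [ 11 143 116]
pockS [ 23  75 152]
fenceL [ 21  82 155]
pockL [ 25  74 152]
bar [ 21  99 152]
rest [ 12 139 114]
restfloor [ 19  87 150]
dish [ 12 149 125]
felt [10  8 99]
jig c [0.6146 0.017 ] yaw +x [np.float64(-5.3), np.float64(-4.7)] yaw from y [np.float64(-4.7), np.float64(-4.5)] [np.float64(0.128), np.float64(0.128), np.float64(0.201), np.float64(0.2)]
nestL c [ 0.6024 -0.2517] yaw +x [np.float64(-6.4), np.float64(-7.5)] yaw from y [np.float64(-6.6), np.float64(-7.2)] [np.float64(0.112), np.float64(0.111), np.float64(0.105), np.float64(0.107)]
nestS c [ 0.4297 -0.0324] yaw +x [np.float64(-0.5), np.float64(-0.1)] yaw from y [np.float64(-0.2), np.float64(-0.1)] [np.float64(0.103), np.float64(0.103), np.float64(0.089), np.float64(0.089)]
L outer [ 601.5 -251.2] [95.8 99.3] 82.4 ((610.621337890625, -251.767822265625), 59.078269958496094)
L hole [ 604.1 -251.4] [86.  88.9] 87.9 ((609.822998046875, -251.64476013183594), 52.064151763916016)
S outer [429.  -33.4] [75.4 89. ] 89.8 ((434.31109619140625, -33.45326232910156), 50.6848258972168)
D outer [ 445.2 -334. ] [91.1 92.2] 89.4 ((445.59393310546875, -333.7345275878906), 47.440826416015625)
D hole [ 446.5 -334. ] [78.8 80.7] 43.7 ((445.9498291015625, -333.744140625), 41.81891632080078)
```

View pics/br.png

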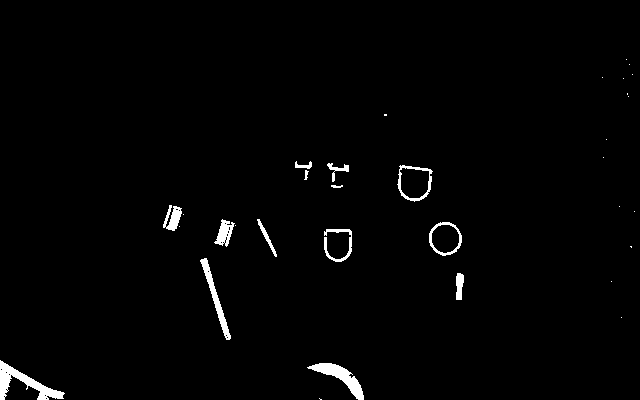

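```bash
cat > m2.py <<'E'
from h import *
g=get_image("top");s=get_image("scene")
def P(pts,k,x,y): return [((a+.5)/k-.5+x,(b+.5)/k-.5+y) for a,b in pts]
w=plane(g,P([(118,88),(513,200),(473,345),(79,232)],6,150,190),.037)[:,:2]
print("rest outer",w.round(4),"c",w.mean(0).round(4)); 
for i in range(4):
    e=w[(i+1)%4]-w[i];print(np.linalg.norm(e).round(4),np.degrees(np.arctan2(e[1],e[0])).round(1))
# foot visible between saddles z=.006
w=plane(g,P([(212,126),(425,185),(388,305),(178,245)],6,150,190),.006)[:,:2]
print("foot",w.round(4),"c",w.mean(0).round(4))
for i in range(4):
    e=w[(i+1)%4]-w[i];print(np.linalg.norm(e).round(4),np.degrees(np.arctan2(e[1],e[0])).round(1))
a=P([(217,183)],4.4,270,130);b=P([(372,102)],6.5,280,165)
print("handle top",plane(g,a,.139),tri(g,a,s,b))
# bar corners top z=.072
w=plane(g,P([(92,167),(347,185),(345,243),(88,226)],4.4,270,130),.072)[:,:2]
print("bar",w.round(4),w.mean(0))
for i in range(4):
    e=w[(i+1)%4]-w[i];print(np.linalg.norm(e).round(4),np.degrees(np.arctan2(e[1],e[0])).round(1))
# jig origin to scene consistency
c=[.6146,.017];yaw=np.radians(-4.8);Rz=np.array([[np.cos(yaw),-np.sin(yaw)],[np.sin(yaw),np.cos(yaw)]])
X=[list(np.array(c)+Rz@np.array(p))+[.012] for p in[(.065,.1),(.065,-.1),(-.065,-.1),(-.065,.1)]]
im=s["image"].copy()[:,:,::-1];
for p in proj(s,X): print((p-[280,165]+.5)*6.5-.5)
E
python3 m2.py
```

```text
rest outer [[0.5414 0.4398]
 [0.4888 0.2498]
 [0.422  0.2672]
 [0.4736 0.4561]] c [0.4814 0.3532]
0.1971 -105.5
0.069 165.4
0.1958 74.7
0.0698 -13.6
foot [[0.5269 0.403 ]
 [0.4986 0.2983]
 [0.4417 0.3148]
 [0.4698 0.4178]] c [0.4842 0.3585]
0.1084 -105.1
0.0592 163.8
0.1068 74.7
0.059 -14.6
handle top [[0.61268797 0.01566028 0.139     ]] (array([0.61360338, 0.01506379, 0.13742162]), np.float64(0.0017285170833400438))
bar [[ 0.6364  0.0941]
 [ 0.6242 -0.0631]
 [ 0.5881 -0.0615]
 [ 0.5994  0.0963]] [0.61201623 0.0164769 ]
0.1577 -94.4
0.0362 177.5
0.1582 85.9
0.0371 -3.4
[307.47712934 197.51035588]
[622.06868598 384.25952581]
[415.18478302 513.27226828]
[101.52657217 299.71025569]
```

```bash
cat > go.py <<'E'
from h import *
import sys
def go(*a):
    o=sensors.get_obs();R=Ro.from_rotvec(o["tool_rot"]).as_matrix();p=o["tool_pos"]
    th=np.degrees(np.arctan2(R[1,0],R[0,0]))
    print("t",round(o["t"],2),"p",p.round(4),"th",round(th,2),"tilt",np.degrees(np.arccos(-R[2,2])).round(2),"F",o["contact_force"].round(1),"op",round(o["opening"],4),"q",o["q"].round(2))
    for x,y,z,t in a:
        d=R.T@(np.array([x,y,z])-p)*100
        tw=(th-t+180)%360-180
        print("->",(x,y,z,t),"d(cm)",d.round(2),"tw",round(tw,1),"dist",np.linalg.norm(d).round(1))
if __name__=="__main__":
    v=list(map(float,sys.argv[1:]));go(*[v[i:i+4] for i in range(0,len(v),4)])
E
python3 go.py .613 .016 .22 85.2 ; python3 -c "
from station import ctrl;print([a for a in dir(ctrl) if a[0]!='_'])"
```

```text
t 0.35 p [0.1447 0.6079 0.248 ] th 166.6 tilt 0.03 F [ 0.6 -0.4  0.1] op 0.0858 q [ 1.22  0.05  1.61  0.    1.48 -0.12]
-> (0.613, 0.016, 0.22, 85.2) d(cm) [-59.26 -46.73   2.82] tw 81.4 dist 75.5
['MotionError', 'nose_length']
```

Call:
{"op": "move_arm", "data": {
  "increments": [
    [-4.7,-3.7,0,10,8.5],
    [-9.4,-7.4,0,20,8.5],
    [-14.1,-11.1,0,30,8.5],
    [-18.8,-14.8,0,40,8.5],
    [-23.5,-18.5,0,50,8.5]
  ]
}}

```text
t: 0.98
tool_pos: [0.3314, 0.372, 0.2486]
tool_rot: [1.658, 2.668, 0.001]
contact_force: [0.6, 0.6, 1.1]
opening: 0.0847
```

```bash
python3 go.py .613 .016 .22 85.2
```

```text
t 0.97 p [0.3314 0.372  0.2486] th 116.3 tilt 0.05 F [0.6 0.6 1.1] op 0.0847 q [ 0.69 -0.26  1.9  -0.    1.5   0.23]
-> (0.613, 0.016, 0.22, 85.2) d(cm) [-44.39   9.47   2.86] tw 31.1 dist 45.5
```

Call:
{"op": "move_arm", "data": {
  "increments": [
    [-5.5,1.2,0.3,8,8.5],
    [-11,2.4,0.6,16,8.5],
    [-16.5,3.5,1,24,8.5],
    [-22,4.7,1.3,31.1,8.5],
    [-27.5,5.9,1.6,31.1,8.5]
  ]
}}

```text
t: 1.6
tool_pos: [0.5074, 0.1525, 0.2325]
tool_rot: [2.308, 2.131, 0.001]
contact_force: [0.1, 0.9, 0.1]
opening: 0.0851
```

```bash
python3 go.py .613 .016 .22 85.2
```

```text
t 1.6 p [0.5074 0.1525 0.2325] th 85.45 tilt 0.05 F [0.1 0.9 0.1] op 0.0851 q [ 0.15 -0.17  1.85  0.    1.46  0.23]
-> (0.613, 0.016, 0.22, 85.2) d(cm) [-12.77  11.61   1.25] tw 0.3 dist 17.3
```

Call:
{"op": "move_arm", "data": {
  "increments": [
    [-4,3.6,0.4,0.2,8.5],
    [-8,7.2,0.8,0.2,8.5],
    [-11,10,1.1,0.2,8.5],
    [-12.8,11.6,1.2,0.2,8.5],
    [-12.8,11.6,1.2,0.2,8.5]
  ]
}}

```text
t: 2.22
tool_pos: [0.6124, 0.0166, 0.2201]
tool_rot: [-2.312, -2.126, 0.0]
contact_force: [0.4, 0.9, -0.2]
opening: 0.0847
```

```bash
python3 go.py .613 .016 .122 85.2;python3 - <<'E'
from h import *
s=get_image("scene");crop(s,270,130,130,110,6,"s2.png")
E
```

```text
t 2.23 p [0.6124 0.0166 0.2201] th 85.21 tilt 0.04 F [ 0.4  0.9 -0.2] op 0.0847 q [-0.09  0.04  1.67  0.    1.43 -0.01]
-> (0.613, 0.016, 0.122, 85.2) d(cm) [-0.06  0.07  9.81] tw 0.0 dist 9.8
```

View pics/s2.png

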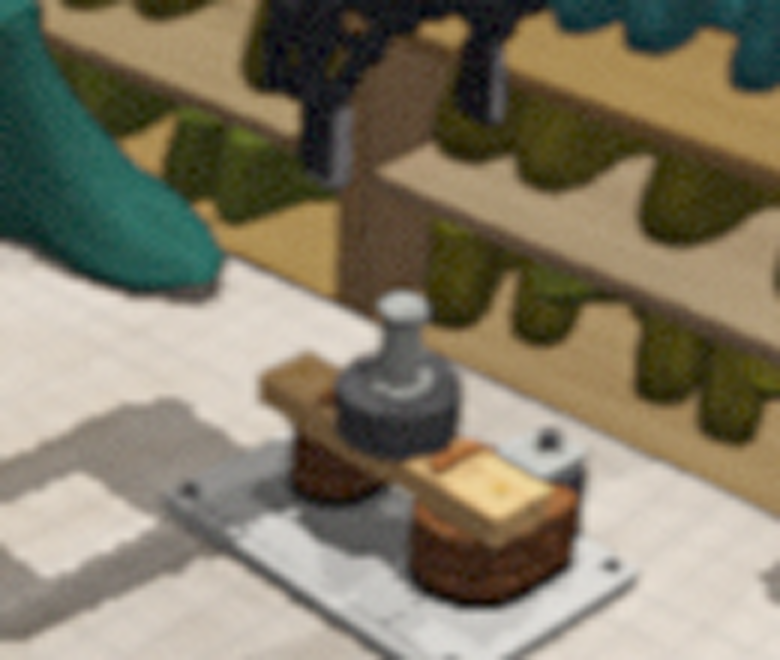

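The fingers stand over the handle, with tips at about (325,175) and (487,115) in the crop and the handle top at (404,308). I'll go down.

Call:
{"op": "move_arm", "data": {
  "increments": [
    [-0.05,0.05,3,0,8.5],
    [-0.05,0.05,6,0,8.5],
    [-0.05,0.05,8,0,8.5],
    [-0.05,0.05,9.6,0,8.5],
    [-0.05,0.05,9.6,0,8.5]
  ]
}}

```text
t: 2.9
tool_pos: [0.6116, 0.0173, 0.1231]
tool_rot: [-2.309, -2.128, 0.002]
contact_force: [-0.5, 0.7, 0.1]
opening: 0.0848
```

Call:
{"op": "move_arm", "data": {
  "increments": [
    [0,0,0,0,4],
    [0,0,0,0,1.5],
    [0,0,0,0,1.5],
    [0,0,0,0,1.5],
    [0,0,0,0,1.5]
  ],
  "newtons": 60
}}

```text
t: 3.52
tool_pos: [0.6133, 0.0168, 0.1252]
tool_rot: [2.31, 2.128, 0.002]
contact_force: [1.3, -0.4, 2.2]
opening: 0.0204
```

```bash
python3 go.py .613 .016 .122 85.2;python3 - <<'E'
from h import *
s=get_image("scene");crop(s,270,130,130,110,6,"s3.png")
E
```

```text
t 3.52 p [0.6133 0.0168 0.1252] th 85.3 tilt 0.12 F [ 1.3 -0.4  2.2] op 0.0204 q [-0.09  0.13  1.74  0.    1.27 -0.01]
-> (0.613, 0.016, 0.122, 85.2) d(cm) [-0.08 -0.02  0.32] tw 0.1 dist 0.3
```

View pics/s3.png

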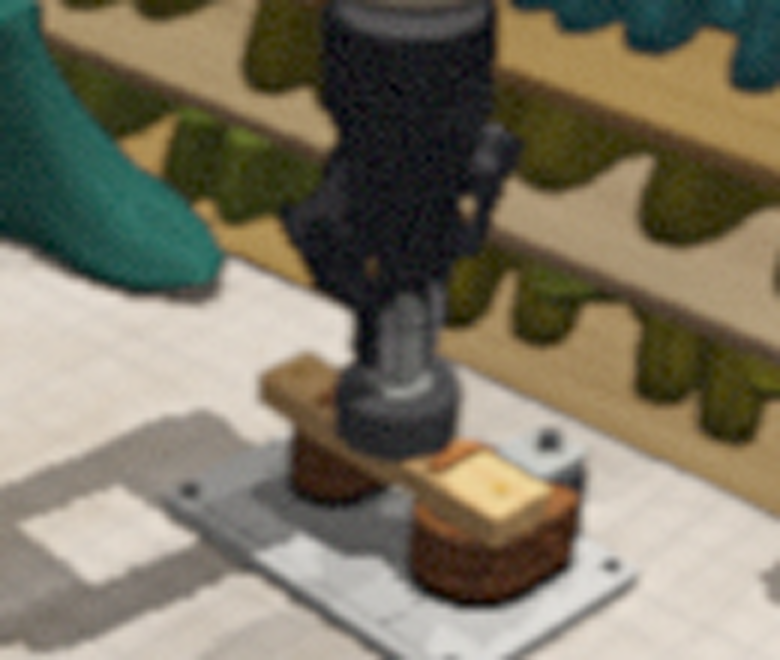

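The jaws have closed on the handle: the opening is 20 mm and the pads are on it at (405,330). Lifting.

Call:
{"op": "move_arm", "data": {
  "increments": [
    [0,0,-1,0,1.5],
    [0,0,-2.5,0,1.5],
    [0,0,-5,0,1.5],
    [0,0,-7,0,1.5],
    [0,0,-7,0,1.5]
  ]
}}

```text
t: 4.2
tool_pos: [0.6138, 0.0167, 0.1971]
tool_rot: [2.308, 2.126, 0.005]
contact_force: [-0.7, -0.3, -7.0]
opening: 0.0204
```

```bash
python3 go.py .4455 -.334 .19 85.2;python3 - <<'E'
from h import *
s=get_image("scene");crop(s,270,130,130,110,6,"s4.png")
E
```

```text
t 4.2 p [0.6138 0.0167 0.1971] th 85.3 tilt 0.27 F [-0.7 -0.3 -7. ] op 0.0204 q [-0.09  0.06  1.69 -0.    1.38 -0.01]
-> (0.4455, -0.334, 0.19, 85.2) d(cm) [-36.33 -13.91   0.65] tw 0.1 dist 38.9
```

View pics/s4.png

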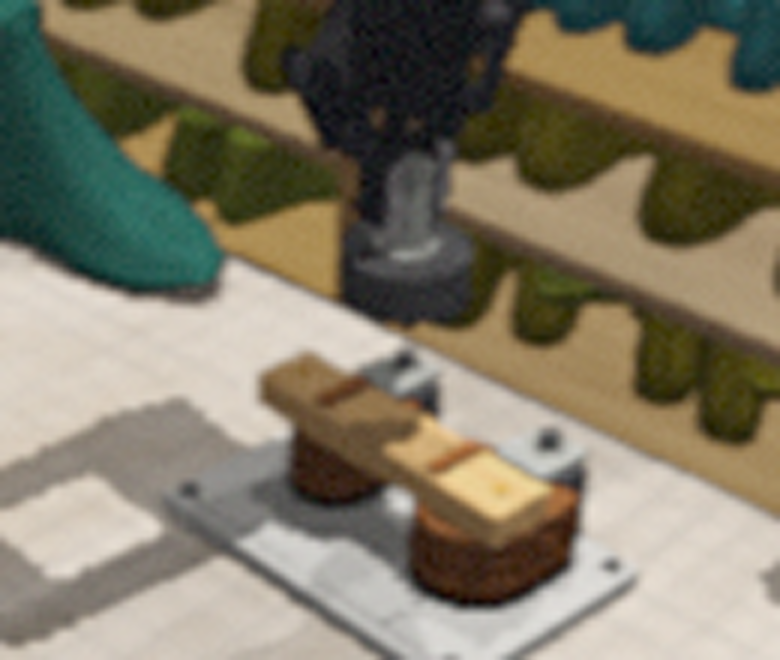

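The weight is up and level, the bar has stayed in place, and Fz is -7 N. I'll carry it to the dish.

Call:
{"op": "move_arm", "data": {
  "increments": [
    [-2,-0.8,0,0,1.5],
    [-5,-1.9,0,0,1.5],
    [-8.5,-3.2,0,0,1.5],
    [-12,-4.6,0,0,1.5],
    [-15.5,-5.9,0,0,1.5]
  ]
}}

```text
t: 4.88
tool_pos: [0.539, -0.1342, 0.1926]
tool_rot: [-2.309, -2.127, 0.003]
contact_force: [0.6, -0.8, -5.9]
opening: 0.0203
```

Call:
{"op": "move_arm", "data": {
  "increments": [
    [-3.5,-1.3,0,0,1.5],
    [-7,-2.7,0,0,1.5],
    [-10.5,-4,0,0,1.5],
    [-14,-5.4,0,0,1.5],
    [-17,-6.5,0,0,1.5]
  ]
}}

```text
t: 5.5
tool_pos: [0.4601, -0.298, 0.1927]
tool_rot: [-2.31, -2.125, 0.001]
contact_force: [0.2, -1.0, -6.3]
opening: 0.0205
```

```bash
python3 go.py .4455 -.334 .1 85.2
```

```text
t 5.5 p [ 0.4601 -0.298   0.1927] th 85.24 tilt 0.16 F [ 0.2 -1.  -6.3] op 0.0205 q [-0.71 -0.09  1.85 -0.    1.39 -0.63]
-> (0.4455, -0.334, 0.1, 85.2) d(cm) [-3.72 -1.13  9.27] tw 0.0 dist 10.1
```

Call:
{"op": "move_arm", "data": {
  "increments": [
    [-2,-0.6,0,0,1.5],
    [-3.6,-1.1,0,0,1.5],
    [-3.6,-1.1,2.5,0,1.5],
    [-3.6,-1.1,5.5,0,1.5],
    [-3.6,-1.1,8,0,1.5]
  ]
}}

```text
t: 6.12
tool_pos: [0.4482, -0.3314, 0.1128]
tool_rot: [-2.309, -2.128, -0.0]
contact_force: [0.4, 0.4, -6.3]
opening: 0.0201
```

```bash
python3 go.py .4455 -.334 .061 85.2;python3 - <<'E'
from h import *
s=get_image("scene");crop(s,350,230,130,110,6,"s5.png")
g=get_image("top");crop(g,400,190,100,80,7,"t5.png")
E
```

```text
t 6.12 p [ 0.4482 -0.3314  0.1128] th 85.34 tilt 0.08 F [ 0.4  0.4 -6.3] op 0.0201 q [-0.77  0.02  1.89  0.    1.24 -0.69]
-> (0.4455, -0.334, 0.061, 85.2) d(cm) [-0.29 -0.24  5.18] tw 0.1 dist 5.2
```

View pics/s5.png

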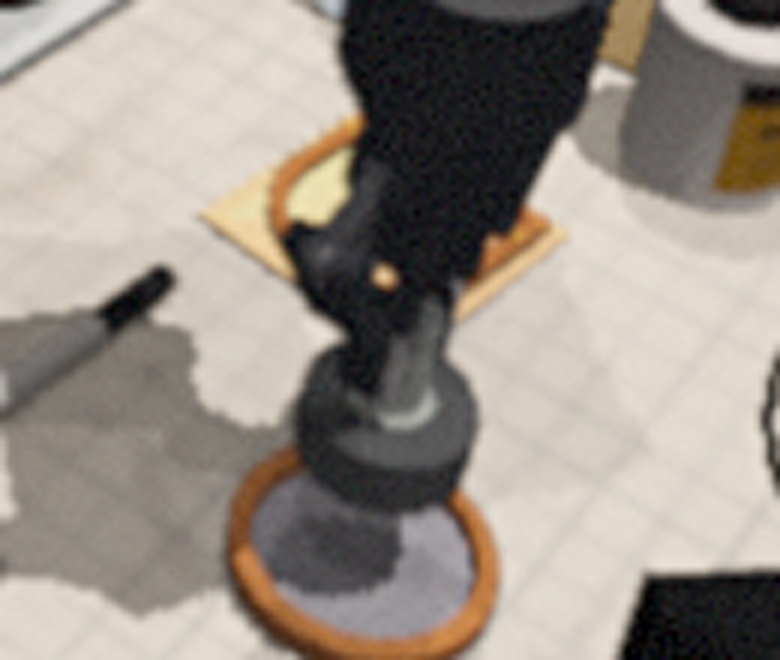

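View pics/t5.png

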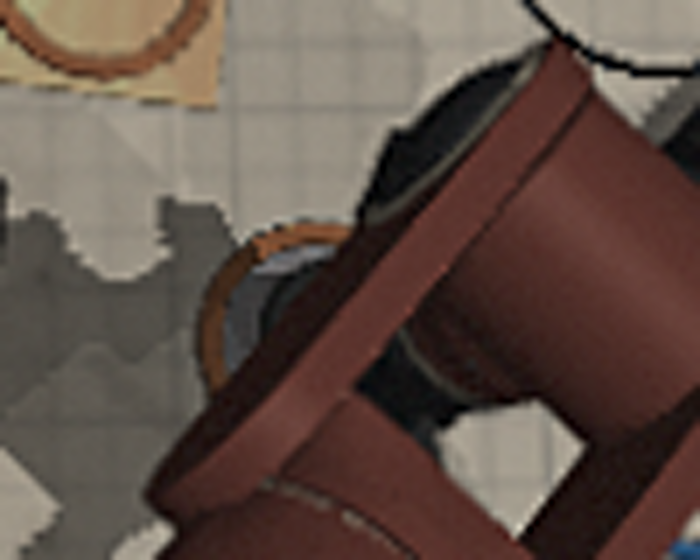

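The weight hangs over the dish at about the right place, with its shadow inside the rim. I'll lower it.

Call:
{"op": "move_arm", "data": {
  "increments": [
    [-0.2,-0.2,1.5,0,1.5],
    [-0.25,-0.2,3,0,1.5],
    [-0.25,-0.2,4,0,1.5],
    [-0.25,-0.2,4.6,0,1.5],
    [-0.25,-0.2,4.9,0,1.5]
  ]
}}

```text
t: 6.85
tool_pos: [0.4462, -0.3341, 0.065]
tool_rot: [-2.31, -2.129, -0.0]
contact_force: [1.0, -0.1, -6.6]
opening: 0.0205
```

```bash
python3 go.py .4455 -.334 .061 85.2;python3 - <<'E'
from h import *
s=get_image("scene");crop(s,350,230,130,110,6,"s6.png")
E
```

```text
t 6.85 p [ 0.4462 -0.3341  0.065 ] th 85.31 tilt 0.01 F [ 1.  -0.1 -6.6] op 0.0205 q [-0.78  0.08  1.91  0.    1.15 -0.69]
-> (0.4455, -0.334, 0.061, 85.2) d(cm) [ 0.01 -0.07  0.4 ] tw 0.1 dist 0.4
```

View pics/s6.png

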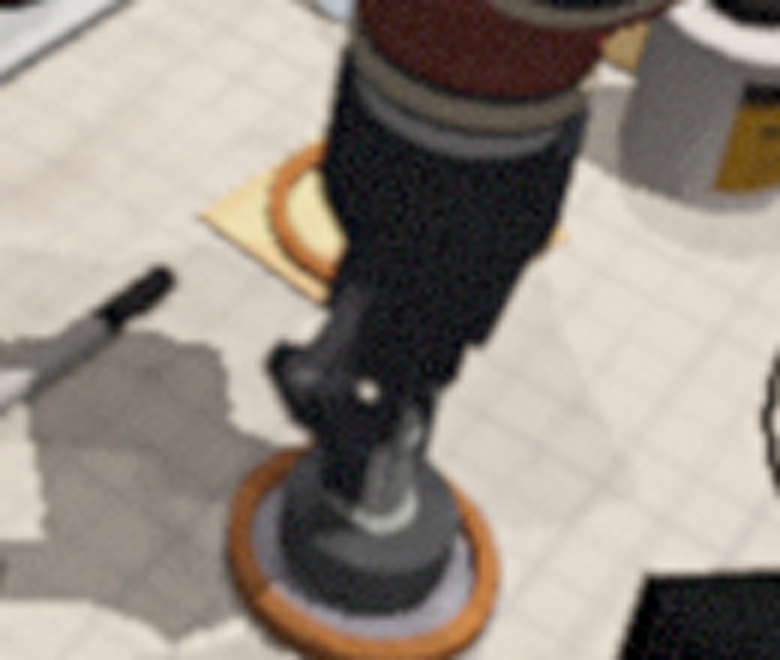

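The weight is centred in the dish, about 4 mm above the felt. I'll lower it until it touches.

Call:
{"op": "move_arm", "data": {
  "increments": [
    [0,0,0.2,0,1.5],
    [0,0,0.35,0,1.5],
    [0,0,0.4,0,1.5],
    [0,0,0.4,0,1.5]
  ]
}}

```text
t: 7.4
tool_pos: [0.4462, -0.3342, 0.0614]
tool_rot: [2.311, 2.128, -0.0]
contact_force: [-0.5, -0.2, -5.3]
opening: 0.0205
```

Call:
{"op": "move_arm", "data": {
  "increments": [
    [0,0,0.1,0,1.5],
    [0,0,0.2,0,1.5],
    [0,0,0.2,0,1.5]
  ]
}}

```text
t: 7.78
tool_pos: [0.4466, -0.3344, 0.0611]
tool_rot: [-2.31, -2.129, 0.0]
contact_force: [-4.6, 4.9, 6.2]
opening: 0.0206
```

It has touched down (Fz went from -6 to +6 N). Releasing.

Call:
{"op": "move_arm", "data": {
  "increments": [
    [0,0,-0.1,0,2.6],
    [0,0,-0.1,0,4],
    [0,0,-0.1,0,6],
    [0,0,-0.1,0,6]
  ]
}}

```text
t: 8.28
tool_pos: [0.4463, -0.3343, 0.0604]
tool_rot: [2.31, 2.128, 0.0]
contact_force: [1.0, 0.8, -0.5]
opening: 0.0598
```

Call:
{"op": "move_arm", "data": {
  "increments": [
    [0,0,-2,0,6],
    [0,0,-5,0,6],
    [0,0,-9,0,6],
    [0,0,-13,0,8.5],
    [0,0,-15,0,8.5]
  ]
}}

```text
t: 8.9
tool_pos: [0.4472, -0.3351, 0.2147]
tool_rot: [2.306, 2.125, 0.0]
contact_force: [-0.6, -0.2, 0.4]
opening: 0.0848
```

```bash
python3 go.py .6135 .0168 .2 85.2;python3 - <<'E'
from h import *
s=get_image("scene");crop(s,350,230,130,110,6,"s7.png")
E
```

```text
t 8.9 p [ 0.4472 -0.3351  0.2147] th 85.31 tilt 0.34 F [-0.6 -0.2  0.4] op 0.0848 q [-0.78 -0.09  1.81 -0.    1.42 -0.69]
-> (0.6135, 0.0168, 0.2, 85.2) d(cm) [36.44 13.69  1.39] tw 0.1 dist 39.0
```

View pics/s7.png

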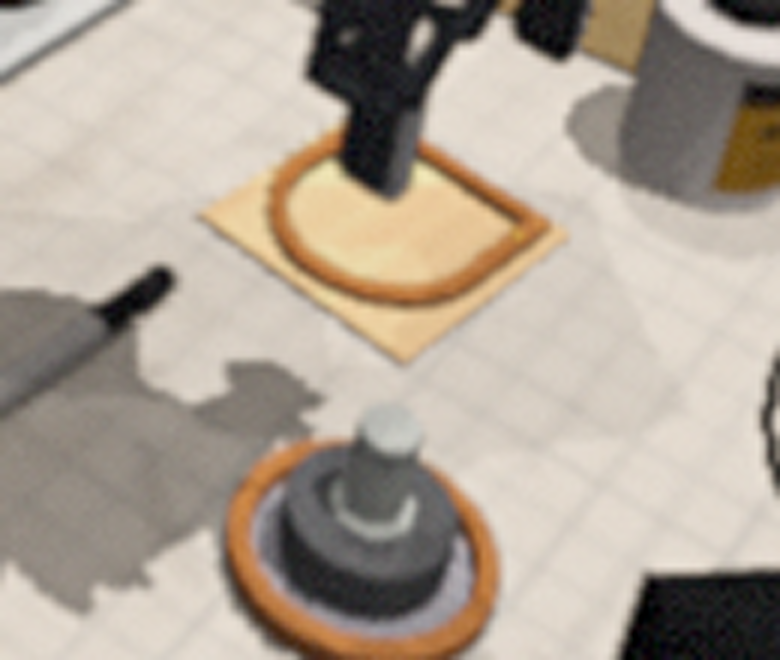

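The weight stands upright in the middle of its dish. Now I'll re-measure the bar and jig.

```bash
python3 - <<'E'
from h import *
g=get_image("top");crop(g,275,145,90,70,8.5,"t8.png")
E
```

```text
(no output)
```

View pics/t8.png

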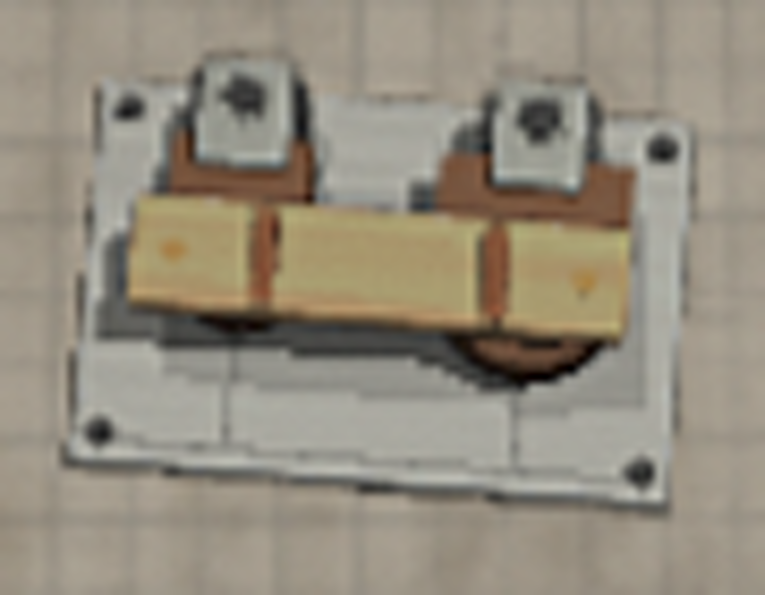

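```bash
python3 - <<'E'
from h import *
g=get_image("top")
P=lambda pts:[((a+.5)/8.5-.5+275,(b+.5)/8.5-.5+145) for a,b in pts]
w=plane(g,P([(138,195),(632,228),(624,331),(128,295)]),.072)[:,:2]
print("bar",w.round(4),w.mean(0).round(4))
for i in range(4):
    e=w[(i+1)%4]-w[i];print(np.linalg.norm(e).round(4),np.degrees(np.arctan2(e[1],e[0])).round(1))
h=plane(g,P([(172,187),(314,196),(438,205),(633,222)]),.054)[:,:2]; print("heel edges S l,r, L l,r",h.round(4))
from go import go
yaw=np.radians(-4.8)
E
python3 go.py .613 .0195 .2 85.2
```

```text
bar [[ 0.6366  0.0934]
 [ 0.625  -0.0643]
 [ 0.5917 -0.0614]
 [ 0.6041  0.0963]] [0.6143 0.016 ]
0.1581 -94.2
0.0334 175.0
0.1582 85.5
0.0326 -5.2
heel edges S l,r, L l,r [[ 0.6428  0.0838]
 [ 0.6396  0.0377]
 [ 0.6364 -0.0024]
 [ 0.6305 -0.0654]]
t 9.05 p [ 0.4466 -0.3345  0.2114] th 85.31 tilt 0.13 F [-0.1 -0.5 -1. ] op 0.0849 q [-0.78 -0.08  1.81 -0.    1.41 -0.69]
-> (0.613, 0.0195, 0.2, 85.2) d(cm) [36.64 13.69  1.11] tw 0.1 dist 39.1
```

Call:
{"op": "move_arm", "data": {
  "increments": [
    [4.5,1.7,0,0,8.5],
    [10,3.7,0,0,8.5],
    [15.5,5.8,0,0,8.5],
    [21,7.8,0,0,8.5],
    [26,9.7,0.5,0,8.5]
  ]
}}

```text
t: 9.68
tool_pos: [0.5638, -0.0808, 0.203]
tool_rot: [-2.308, -2.127, 0.003]
contact_force: [1.2, -0.5, 0.2]
opening: 0.085
```

```bash
python3 go.py .6135 .0195 .16 85.5
```

```text
t 9.68 p [ 0.5638 -0.0808  0.203 ] th 85.32 tilt 0.18 F [ 1.2 -0.5  0.2] op 0.085 q [-0.27 -0.04  1.79 -0.    1.4  -0.19]
-> (0.6135, 0.0195, 0.16, 85.5) d(cm) [10.4   4.15  4.29] tw -0.2 dist 12.0
```

Call:
{"op": "move_arm", "data": {
  "increments": [
    [4,1.6,1,0,8.5],
    [8,3.2,2,0,8.5],
    [10.4,4.1,3,0,8.5],
    [10.4,4.1,4,0,8.5],
    [10.4,4.1,4.2,0,8.5]
  ]
}}

```text
t: 10.3
tool_pos: [0.6119, 0.0169, 0.1604]
tool_rot: [-2.308, -2.126, 0.006]
contact_force: [-0.7, 0.4, 0.0]
opening: 0.0851
```

```bash
python3 go.py .6135 .0195 .0645 85.5;python3 - <<'E'
from h import *
s=get_image("scene");crop(s,270,130,130,110,6,"s9.png")
E
```

```text
t 10.3 p [0.6119 0.0169 0.1604] th 85.29 tilt 0.28 F [-0.7  0.4  0. ] op 0.0851 q [-0.09  0.09  1.72 -0.    1.33 -0.01]
-> (0.6135, 0.0195, 0.0645, 85.5) d(cm) [0.28 0.19 9.59] tw -0.2 dist 9.6
```

View pics/s9.png

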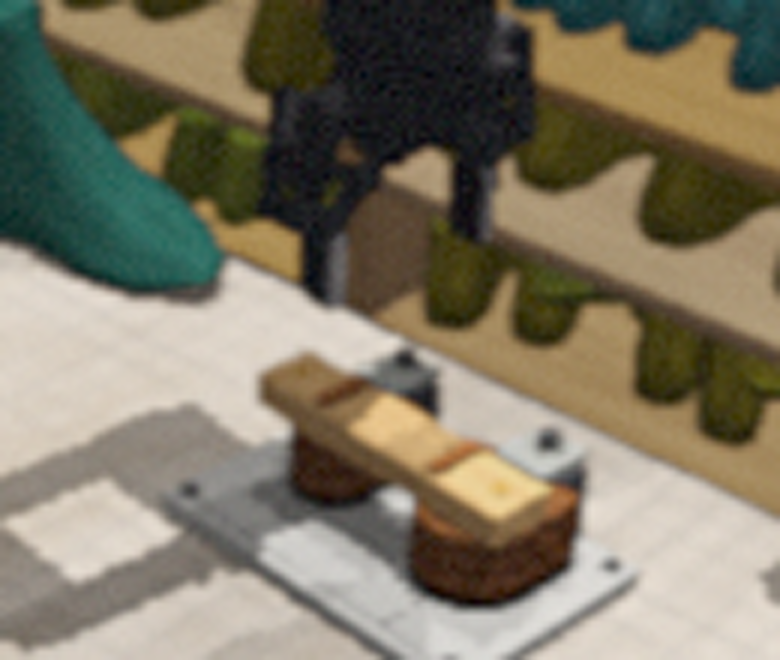

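Call:
{"op": "move_arm", "data": {
  "increments": [
    [0.1,0.1,2,0,8.5],
    [0.1,0.1,5,0,8.5],
    [0.1,0.1,6.5,0,8.5],
    [0.1,0.1,6.5,0,8.5]
  ]
}}

```text
t: 10.85
tool_pos: [0.6134, 0.0179, 0.0963]
tool_rot: [-2.309, -2.126, 0.004]
contact_force: [0.2, -1.0, -0.1]
opening: 0.085
```

```bash
python3 go.py .6135 .0195 .0645 85.5
```

```text
t 10.85 p [0.6134 0.0179 0.0963] th 85.27 tilt 0.2 F [ 0.2 -1.  -0.1] op 0.085 q [-0.09  0.17  1.76 -0.    1.22 -0.01]
-> (0.6135, 0.0195, 0.0645, 85.5) d(cm) [0.16 0.01 3.18] tw -0.2 dist 3.2
```

Call:
{"op": "move_arm", "data": {
  "increments": [
    [0.15,0,1,0,8.5],
    [0.15,0,2.2,0,8.5],
    [0.15,0,3.1,0,8.5],
    [0.15,0,3.1,0,8.5]
  ]
}}

```text
t: 11.35
tool_pos: [0.6139, 0.0198, 0.066]
tool_rot: [-2.309, -2.128, 0.002]
contact_force: [0.9, 0.2, -0.0]
opening: 0.085
```

Call:
{"op": "move_arm", "data": {
  "increments": [
    [0,0,0,0,5],
    [0,0,0,0,4],
    [0,0,0,0,3],
    [0,0,0,0,3],
    [0,0,0,0,3]
  ],
  "newtons": 50
}}

```text
t: 11.98
tool_pos: [0.6153, 0.0197, 0.068]
tool_rot: [2.31, 2.128, 0.001]
contact_force: [0.0, -0.0, 3.0]
opening: 0.035
```

```bash
python3 go.py .6135 .0195 .0645 85.5;python3 - <<'E'
from h import *
s=get_image("scene");crop(s,270,130,130,110,6,"s10.png")
E
```

```text
t 11.97 p [0.6153 0.0197 0.068 ] th 85.31 tilt 0.08 F [ 0. -0.  3.] op 0.035 q [-0.09  0.2   1.77 -0.    1.17 -0.01]
-> (0.6135, 0.0195, 0.0645, 85.5) d(cm) [-0.03 -0.18  0.35] tw -0.2 dist 0.4
```

View pics/s10.png

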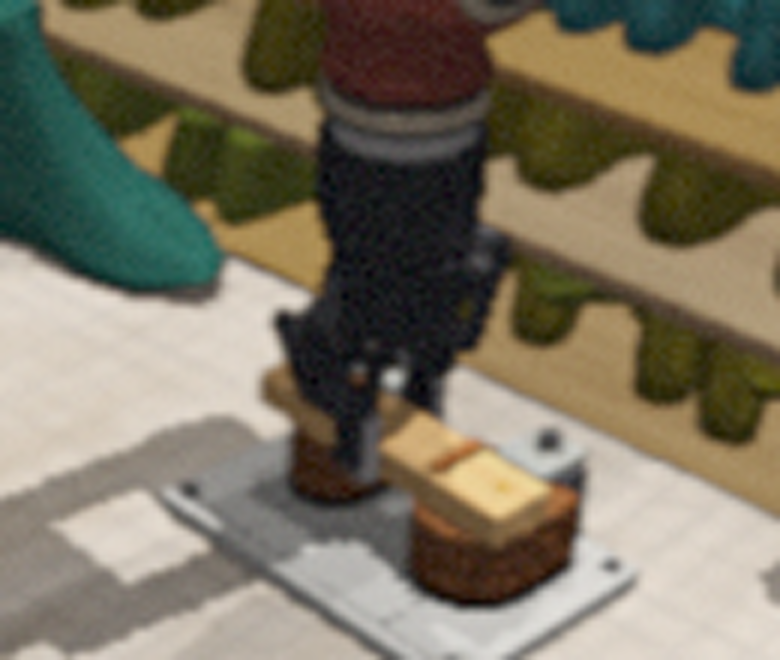

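The bar is gripped (35 mm opening). Lifting.

Call:
{"op": "move_arm", "data": {
  "increments": [
    [0,0,-0.7,0,3],
    [0,0,-2,0,3],
    [0,0,-4.5,0,3],
    [0,0,-7.5,0,3],
    [0,0,-9,0,3]
  ]
}}

```text
t: 12.65
tool_pos: [0.6156, 0.0196, 0.1599]
tool_rot: [2.309, 2.127, 0.003]
contact_force: [0.5, -0.5, -1.3]
opening: 0.0354
```

```bash
python3 go.py .4829 .3579 .15 74.9;python3 - <<'E'
from h import *
s=get_image("scene");crop(s,270,130,130,110,6,"s11.png")
g=get_image("top");crop(g,275,145,90,70,8.5,"t11.png")
E
```

```text
t 12.65 p [0.6156 0.0196 0.1599] th 85.31 tilt 0.18 F [ 0.5 -0.5 -1.3] op 0.0354 q [-0.09  0.1   1.72  0.    1.32 -0.01]
-> (0.4829, 0.3579, 0.15, 74.9) d(cm) [ 32.63 -16.     0.94] tw 10.4 dist 36.3
```

View pics/s11.png

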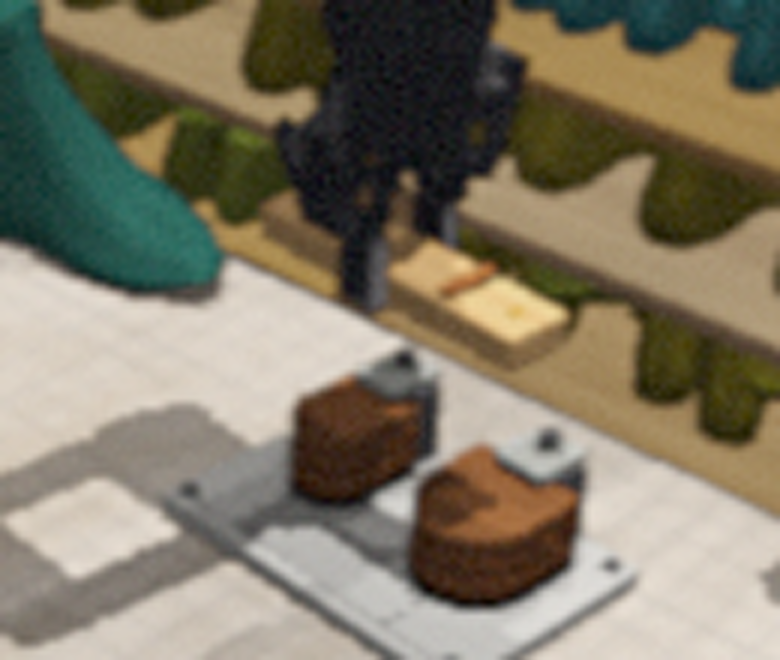

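The bar is off cleanly, and both heels are still in place under their straps. Carrying it to the rest.

Call:
{"op": "move_arm", "data": {
  "increments": [
    [2.5,-1.2,0,1,3],
    [6,-2.9,0,3,3],
    [10,-4.9,0,5,3],
    [14,-6.9,0,7,3],
    [18,-8.8,0,9,3]
  ]
}}

```text
t: 13.38
tool_pos: [0.5402, 0.2073, 0.1556]
tool_rot: [-2.471, -1.938, 0.004]
contact_force: [1.0, 0.2, -1.5]
opening: 0.0352
```

```bash
python3 go.py .4829 .3579 .15 74.9
```

```text
t 13.38 p [0.5402 0.2073 0.1556] th 76.23 tilt 0.15 F [ 1.   0.2 -1.5] op 0.0352 q [0.24 0.02 1.81 0.   1.32 0.48]
-> (0.4829, 0.3579, 0.15, 74.9) d(cm) [13.27 -9.15  0.56] tw 1.3 dist 16.1
```

Call:
{"op": "move_arm", "data": {
  "increments": [
    [4,-2.7,0,1.2,3],
    [8,-5.5,0,1.2,3],
    [11,-7.6,0,1.2,3],
    [13.2,-9.1,0.5,1.2,3],
    [13.2,-9.1,0.5,1.2,3]
  ]
}}

```text
t: 14.0
tool_pos: [0.4828, 0.3569, 0.1501]
tool_rot: [-2.487, -1.918, 0.006]
contact_force: [-0.0, -0.3, -0.8]
opening: 0.0351
```

Call:
{"op": "move_arm", "data": {
  "increments": [
    [0,0,1,0,3],
    [0,0,3,0,3],
    [0,0,5,0,3],
    [0,0,6,0,3],
    [0,0,6,0,3]
  ]
}}

```text
t: 14.62
tool_pos: [0.4838, 0.3554, 0.0905]
tool_rot: [-2.491, -1.914, 0.005]
contact_force: [-0.5, 0.1, -0.9]
opening: 0.0352
```

```bash
python3 go.py .4829 .3579 .04 74.9;python3 - <<'E'
from h import *
s=get_image("scene");crop(s,180,150,100,80,7.5,"s12.png")
g=get_image("top");crop(g,150,180,110,90,7,"t12.png")
E
```

```text
t 14.62 p [0.4838 0.3554 0.0905] th 75.09 tilt 0.17 F [-0.5  0.1 -0.9] op 0.0352 q [ 0.51  0.14  1.79 -0.    1.21  0.77]
-> (0.4829, 0.3579, 0.04, 74.9) d(cm) [ 0.23 -0.14  5.05] tw 0.2 dist 5.1
```

View pics/s12.png

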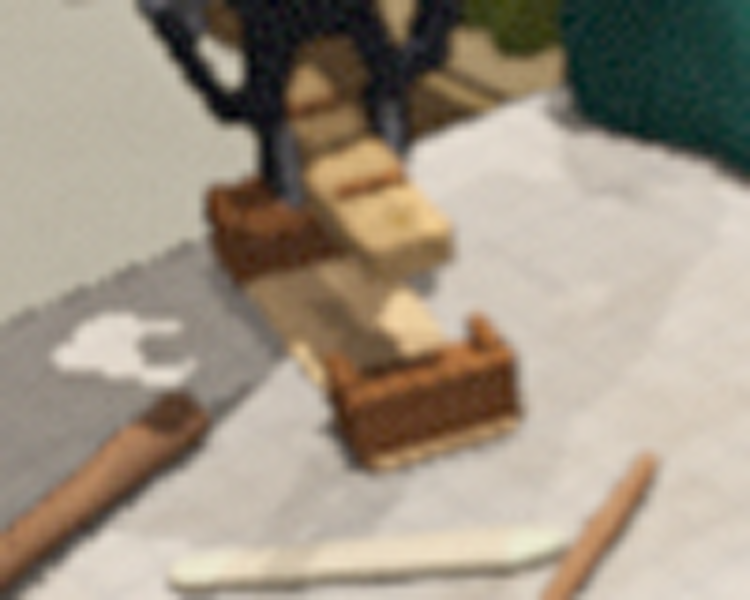

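View pics/t12.png

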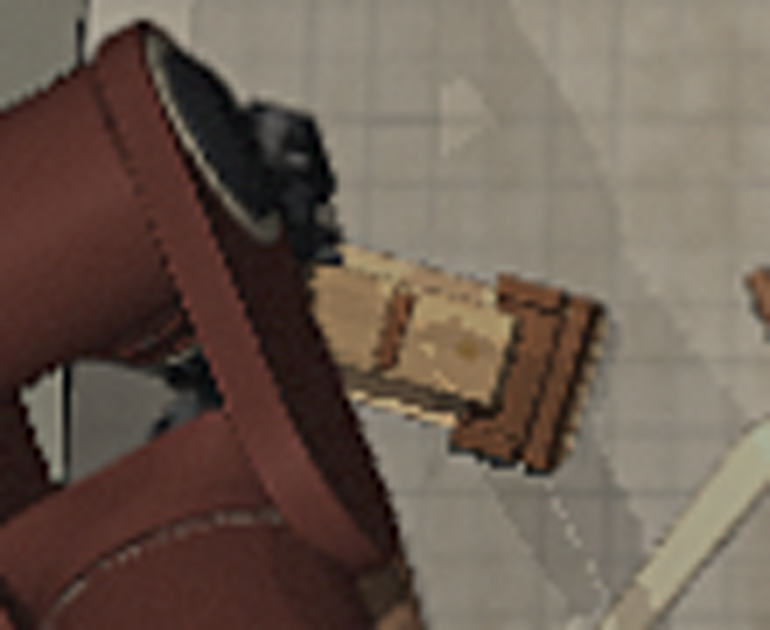

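```bash
python3 - <<'E'
from h import *
g=get_image("top")
P=lambda pts:[((a+.5)/7-.5+150,(b+.5)/7-.5+180) for a,b in pts]
e=plane(g,P([(517,314),(497,406)]),.0945)[:,:2];print("bar end",e.round(4),e.mean(0).round(4))
t=np.radians(74.9);u=np.array([np.cos(t),np.sin(t)])
print("bar centre from end",(e.mean(0)+.08*u).round(4))
r=plane(g,P([(600,304),(552,472)]),.037)[:,:2];print("rest end outer",r.round(4),r.mean(0),"centre",(r.mean(0)+.098*u).round(4), np.linalg.norm(r[0]-r[1]))
E
```

```text
bar end [[0.4798 0.2697]
 [0.4449 0.2767]] [0.4624 0.2732]
bar centre from end [0.4832 0.3504]
rest end outer [[0.4885 0.2493]
 [0.4222 0.2672]] [0.45536121 0.25821305] centre [0.4809 0.3528] 0.06872998409085891
```

The visible bar end points along the rest and lies between its cheeks; by measurement it is off by only about 3 mm. I'll correct that and lower.

Call:
{"op": "move_arm", "data": {
  "increments": [
    [0.25,-0.15,1,0,3],
    [0.25,-0.15,2.5,0,3],
    [0.25,-0.15,3.8,0,3],
    [0.25,-0.15,4.6,0,3],
    [0.25,-0.15,4.6,0,3]
  ]
}}

```text
t: 15.4
tool_pos: [0.4831, 0.3584, 0.045]
tool_rot: [-2.49, -1.915, 0.004]
contact_force: [-0.2, -0.2, -2.5]
opening: 0.0349
```

```bash
python3 go.py .4824 .3579 .04 74.9;python3 - <<'E'
from h import *
s=get_image("scene");crop(s,180,150,100,80,7.5,"s13.png")
E
```

```text
t 15.4 p [0.4831 0.3584 0.045 ] th 75.1 tilt 0.13 F [-0.2 -0.2 -2.5] op 0.0349 q [ 0.51  0.21  1.81 -0.    1.13  0.77]
-> (0.4824, 0.3579, 0.04, 74.9) d(cm) [-0.07 -0.05  0.5 ] tw 0.2 dist 0.5
```

View pics/s13.png

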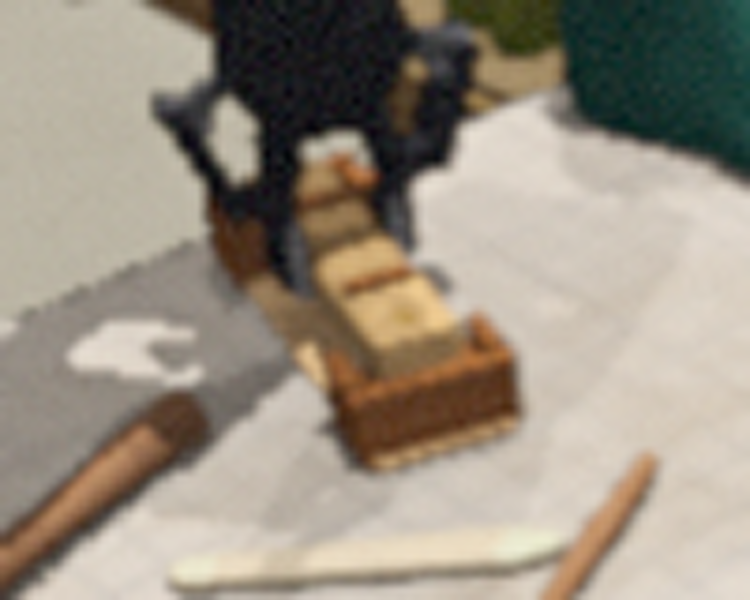

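The bar is inside the rest's end and cheeks. Down the last few mm.

Call:
{"op": "move_arm", "data": {
  "increments": [
    [0,0,0.25,0,3],
    [0,0,0.4,0,3],
    [0,0,0.5,0,3],
    [0,0,0.5,0,3]
  ]
}}

```text
t: 15.95
tool_pos: [0.4838, 0.3589, 0.0413]
tool_rot: [-2.491, -1.915, 0.0]
contact_force: [-0.5, -0.6, -0.8]
opening: 0.0351
```

Call:
{"op": "move_arm", "data": {
  "increments": [
    [0,0,0.1,0,3],
    [0,0,0.25,0,3],
    [0,0,0.25,0,3]
  ]
}}

```text
t: 16.32
tool_pos: [0.484, 0.359, 0.04]
tool_rot: [2.491, 1.915, -0.0]
contact_force: [-4.0, -2.7, 5.7]
opening: 0.0346
```

It is in contact. Releasing.

Call:
{"op": "move_arm", "data": {
  "increments": [
    [0,0,-0.05,0,4.2],
    [0,0,-0.05,0,5.5],
    [0,0,-0.05,0,6.5],
    [0,0,-0.05,0,6.5]
  ]
}}

```text
t: 16.82
tool_pos: [0.4838, 0.3589, 0.0392]
tool_rot: [2.491, 1.915, -0.0]
contact_force: [-0.0, -0.2, 0.0]
opening: 0.0649
```

Call:
{"op": "move_arm", "data": {
  "increments": [
    [0,0,-2,0,6.5],
    [0,0,-5,0,6.5],
    [0,0,-9,0,6.5],
    [0,0,-13,0,8.5],
    [0,0,-15,0,8.5]
  ]
}}

```text
t: 17.45
tool_pos: [0.4851, 0.3597, 0.1938]
tool_rot: [2.49, 1.914, 0.009]
contact_force: [0.2, 0.5, 0.5]
opening: 0.0851
```

Call:
{"op": "move_arm", "data": {
  "increments": [
    [-4,2,0,-10,8.5],
    [-9,4.5,0,-20,8.5],
    [-14,7,0,-30,8.5],
    [-19,9.5,0,-40,8.5],
    [-23,11.5,0,-50,8.5]
  ]
}}

```text
t: 18.08
tool_pos: [0.5357, 0.105, 0.1892]
tool_rot: [-1.441, -2.791, 0.001]
contact_force: [-0.3, 0.6, 0.1]
opening: 0.0851
```

```bash
python3 go.py .6 .06 .2 175.2;python3 - <<'E'
from h import *
s=get_image("scene");crop(s,180,150,100,80,7.5,"s14.png")
g=get_image("top");crop(g,150,180,110,90,7,"t14.png");crop(g,275,145,90,70,8.5,"t14b.png")
E
```

```text
t 18.07 p [0.5357 0.105  0.1892] th 125.39 tilt 0.02 F [-0.3  0.6  0.1] op 0.0851 q [ 0.06 -0.09  1.86 -0.    1.38 -0.56]
-> (0.6, 0.06, 0.2, 175.2) d(cm) [-7.4   2.64 -1.08] tw -49.8 dist 7.9
```

View pics/s14.png

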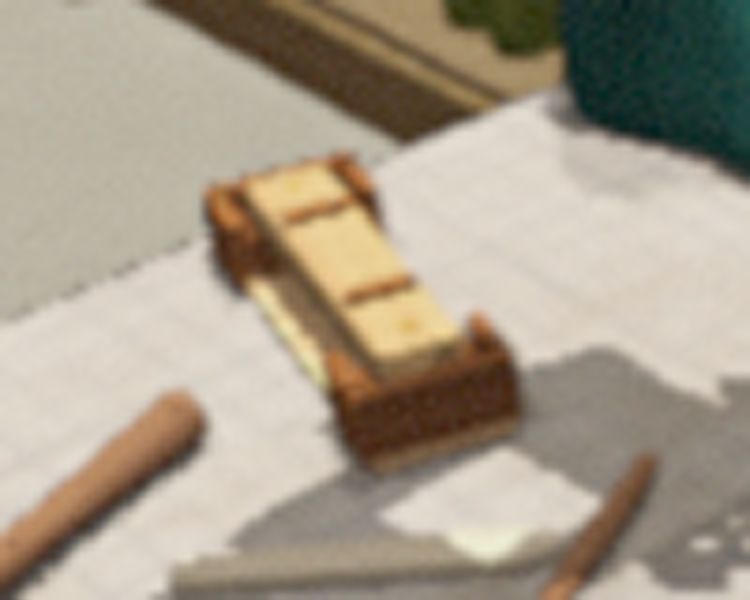

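View pics/t14.png

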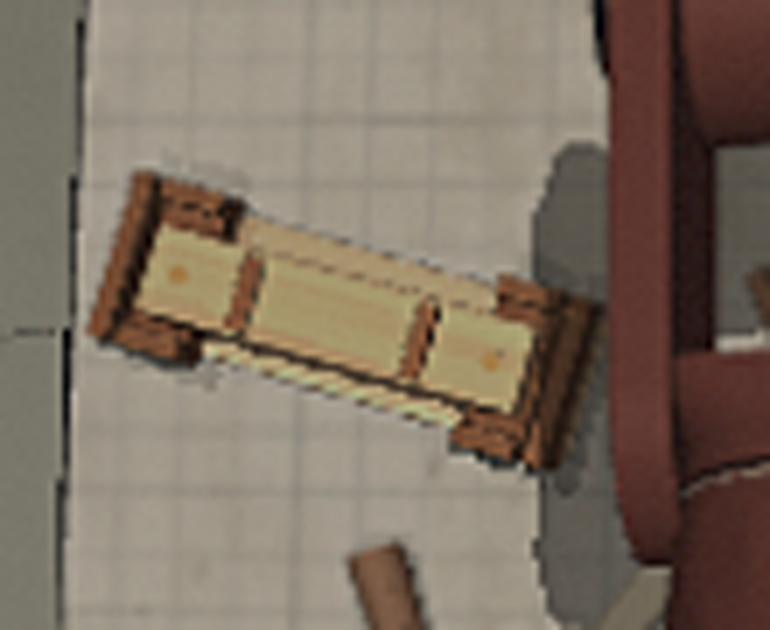

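View pics/t14b.png

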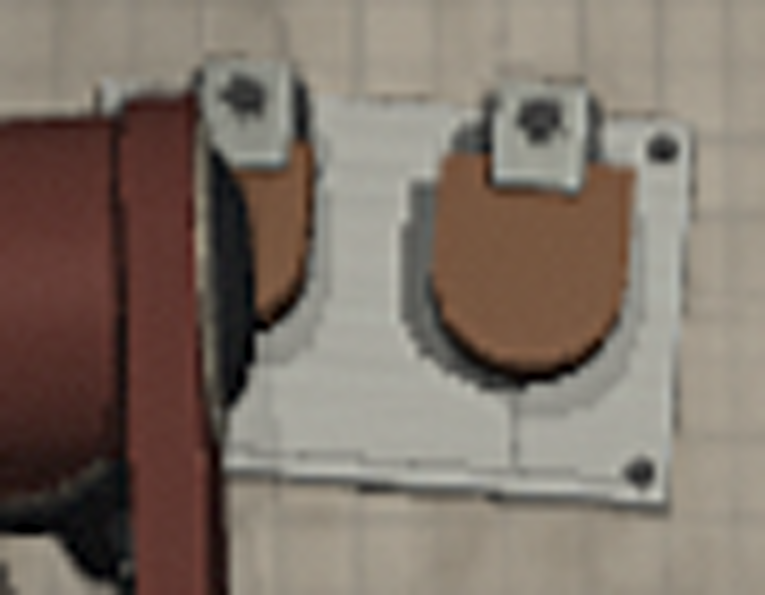

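The bar lies flat in its rest, and both heels sit with their flat ends under the straps: the large one at right (535,260), the small one at left. Next is the large heel.

Call:
{"op": "move_arm", "data": {
  "increments": [
    [-2,4,0,-10,8.5],
    [-5,8,0,-20,8.5],
    [-8,11,0,-30,8.5],
    [-11,13,0,-40,8.5],
    [-13,15,0,-49.8,8.5]
  ]
}}

```text
t: 18.8
tool_pos: [0.7341, 0.0873, 0.1886]
tool_rot: [-0.133, -3.138, -0.0]
contact_force: [0.5, -0.4, -0.2]
opening: 0.0851
```

```bash
python3 go.py .627 -.0332 .13 175.2
```

```text
t 18.8 p [0.7341 0.0873 0.1886] th 175.16 tilt 0.07 F [ 0.5 -0.4 -0.2] op 0.0851 q [ 0.02  0.35  1.37  0.    1.42 -1.47]
-> (0.627, -0.0332, 0.13, 175.2) d(cm) [  9.65 -12.91   5.87] tw -0.0 dist 17.2
```

I got the sign of tool y wrong on that move. The arm is high over free space, so nothing was touched; correcting it now.

Call:
{"op": "move_arm", "data": {
  "increments": [
    [3.2,-4.3,0,0,8.5],
    [6.4,-8.6,0,0,8.5],
    [9.6,-12.9,1,0,8.5],
    [9.6,-12.9,3,0,8.5],
    [9.6,-12.9,4,0,8.5]
  ]
}}

```text
t: 19.42
tool_pos: [0.6256, -0.0322, 0.1476]
tool_rot: [-0.14, -3.136, -0.001]
contact_force: [0.8, 0.1, 0.3]
opening: 0.0846
```

```bash
python3 go.py .627 -.0332 .041 175.2; python3 - <<'E'
from h import *
s=get_image("scene");crop(s,270,130,130,110,6,"s15.png")
E
```

```text
t 19.43 p [ 0.6256 -0.0322  0.1476] th 174.88 tilt 0.12 F [0.8 0.1 0.3] op 0.0846 q [-0.17  0.14  1.7   0.    1.31 -1.65]
-> (0.627, -0.0332, 0.041, 175.2) d(cm) [-0.17 -0.1  10.66] tw -0.3 dist 10.7
```

View pics/s15.png

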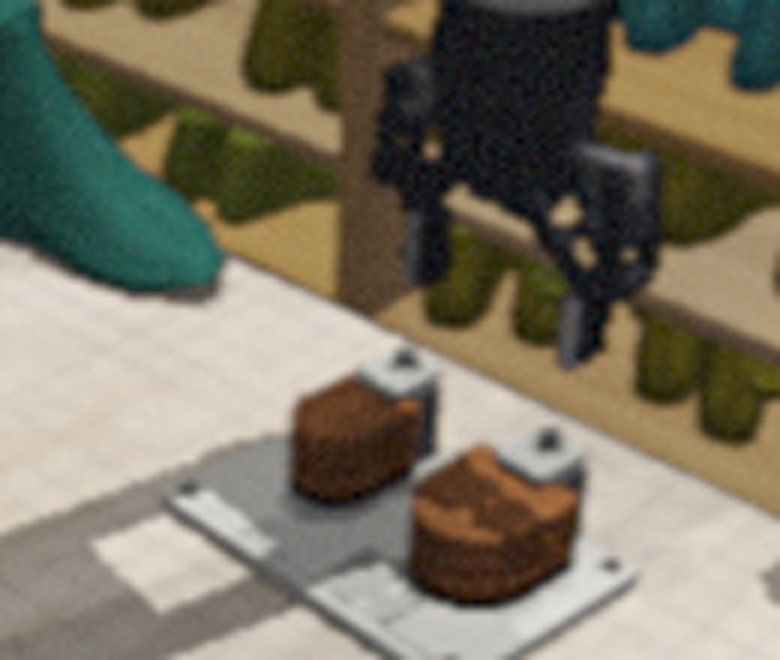

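The fingers straddle the large heel: tips at (425,275) and (578,355), heel centre about (500,520) below. Descending.

Call:
{"op": "move_arm", "data": {
  "increments": [
    [-0.1,0,3,-0.3,8.5],
    [-0.1,0,5,-0.3,8.5],
    [-0.1,0,6.5,-0.3,8.5],
    [-0.1,0,6.5,-0.3,8.5]
  ]
}}

```text
t: 19.98
tool_pos: [0.6264, -0.0326, 0.0826]
tool_rot: [-0.131, -3.136, -0.001]
contact_force: [0.7, -0.4, 0.8]
opening: 0.085
```

```bash
python3 go.py .627 -.0332 .041 175.2; python3 - <<'E'
from h import *
s=get_image("scene");crop(s,270,130,130,110,6,"s16.png")
E
```

```text
t 19.98 p [ 0.6264 -0.0326  0.0826] th 175.22 tilt 0.17 F [ 0.7 -0.4  0.8] op 0.085 q [-0.17  0.21  1.73  0.    1.2  -1.66]
-> (0.627, -0.0332, 0.041, 175.2) d(cm) [-0.08 -0.06  4.16] tw 0.0 dist 4.2
```

View pics/s16.png

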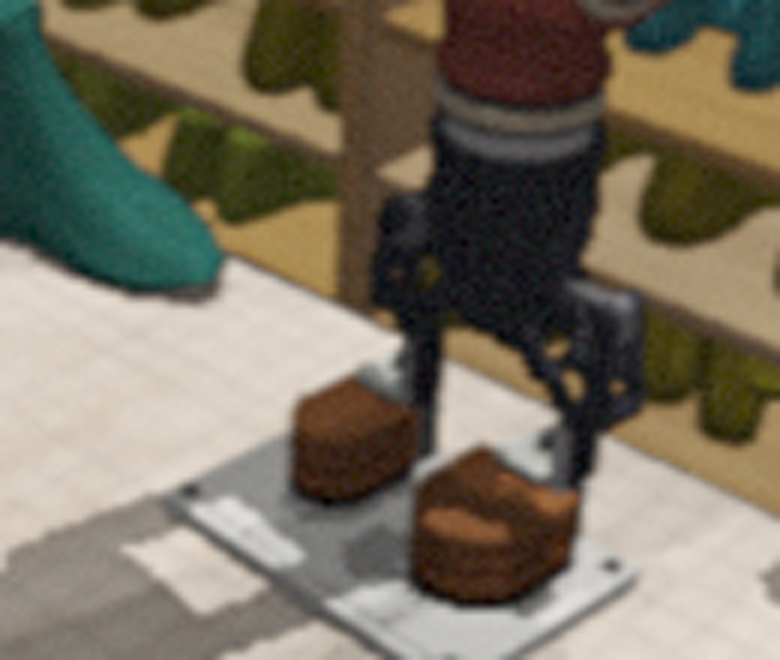

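```bash
python3 - <<'E'
from h import *
s=get_image("scene");print(-s["R"].T@s["t"])
a=np.radians(-4.8);ex=np.array([np.cos(a),np.sin(a)]);ey=np.array([-np.sin(a),np.cos(a)])
tcp=np.array([.6264,-.0326]);m=np.array([.631,-.0335])
L=[]
for n,c,dx,dy,z in [("padR tip inner mid",tcp,0,-.0425,.07),("padL tip",tcp,0,.0425,.07),("heel flat corner R top",m,.018,-.032,.054),("heel flat cor L",m,.018,.032,.054),("round end",m,-.05,0,.054),("round end bottom",m,-.05,0,.012),("R corner bot",m,.018,-.032,.012)]:
    X=list(c+ex*dx+ey*dy)+[z];p=proj(s,[X])[0];print(n,((p-[270,130]+.5)*6-.5).round())
E
```

```text
[-0.05948594 -0.52875341  0.64950304]
padR tip inner mid [561. 497.]
padL tip [426. 418.]
heel flat corner R top [575. 497.]
heel flat cor L [474. 438.]
round end [422. 524.]
round end bottom [418. 597.]
R corner bot [567. 569.]
```

Projecting the model points agrees with the picture to about 1 px (heel corner predicted at 575,497, seen at 580,493). Going down.

Call:
{"op": "move_arm", "data": {
  "increments": [
    [-0.05,-0.05,1.5,0,8.5],
    [-0.05,-0.05,2.8,0,8.5],
    [-0.05,-0.05,3.9,0,8.5],
    [-0.05,-0.05,3.9,0,8.5]
  ]
}}

```text
t: 20.58
tool_pos: [0.6264, -0.0334, 0.0434]
tool_rot: [-0.131, -3.136, -0.001]
contact_force: [0.1, -0.3, 0.0]
opening: 0.0848
```

Call:
{"op": "move_arm", "data": {
  "increments": [
    [0,0,0,0,7.5],
    [0,0,0,0,6.8],
    [0,0,0,0,5.8],
    [0,0,0,0,5.8],
    [0,0,0,0,5.8]
  ],
  "newtons": 45
}}

```text
t: 21.2
tool_pos: [0.6285, -0.0338, 0.0464]
tool_rot: [0.131, 3.137, -0.001]
contact_force: [0.4, 1.4, 4.8]
opening: 0.0632
```

```bash
python3 go.py .627 -.0332 .041 175.2; python3 - <<'E'
from h import *
s=get_image("scene");crop(s,270,130,130,110,6,"s17.png")
E
```

```text
t 21.2 p [ 0.6285 -0.0338  0.0464] th 175.21 tilt 0.12 F [0.4 1.4 4.8] op 0.0632 q [-0.17  0.26  1.74 -0.    1.14 -1.66]
-> (0.627, -0.0332, 0.041, 175.2) d(cm) [0.16 0.04 0.54] tw 0.0 dist 0.6
```

View pics/s17.png

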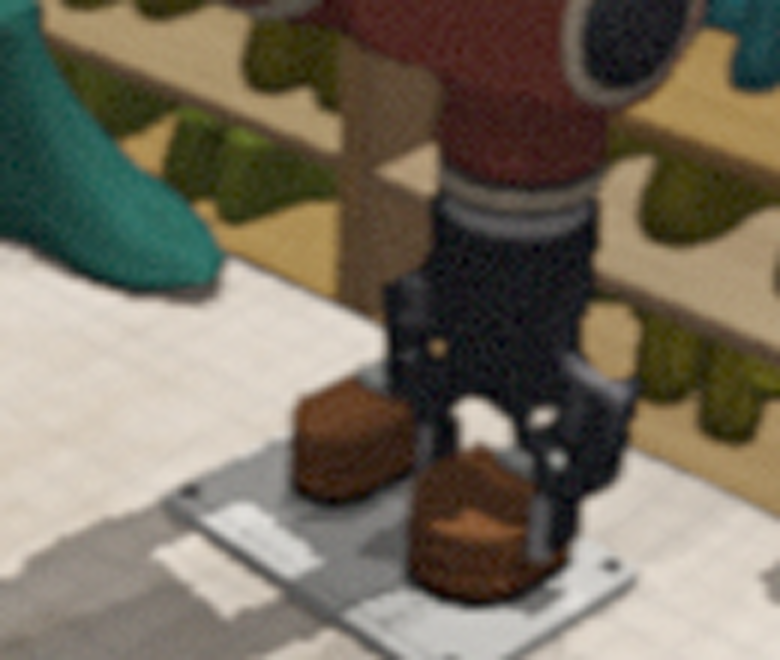

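The large heel is held (63 mm opening). I'll draw it back 16 mm along the jig's -x.

Call:
{"op": "move_arm", "data": {
  "increments": [
    [0.4,0,0,0,5.8],
    [0.8,0,0,0,5.8],
    [1.2,0,0,0,5.8],
    [1.6,0,0,0,5.8],
    [1.6,0,0,0,5.8]
  ]
}}

```text
t: 21.88
tool_pos: [0.6123, -0.0324, 0.0464]
tool_rot: [0.131, 3.137, -0.0]
contact_force: [2.7, -0.4, 6.0]
opening: 0.0631
```

```bash
python3 go.py ; python3 - <<'E'
from h import *
s=get_image("scene");crop(s,270,130,130,110,6,"s18.png")
g=get_image("top");crop(g,275,145,90,70,8.5,"t18.png")
E
```

```text
t 21.88 p [ 0.6123 -0.0324  0.0464] th 175.21 tilt 0.13 F [ 2.7 -0.4  6. ] op 0.0631 q [-0.17  0.23  1.78 -0.    1.13 -1.66]
```

View pics/s18.png

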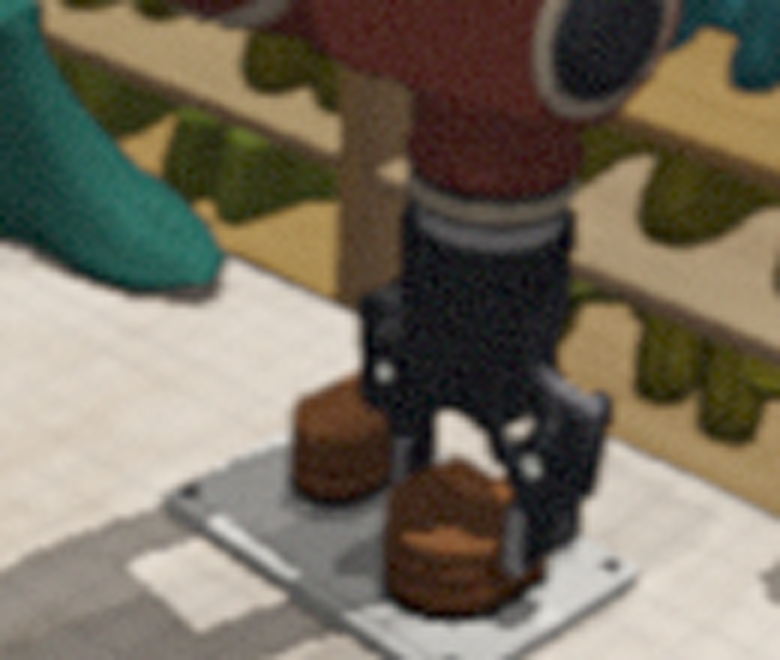

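View pics/t18.png

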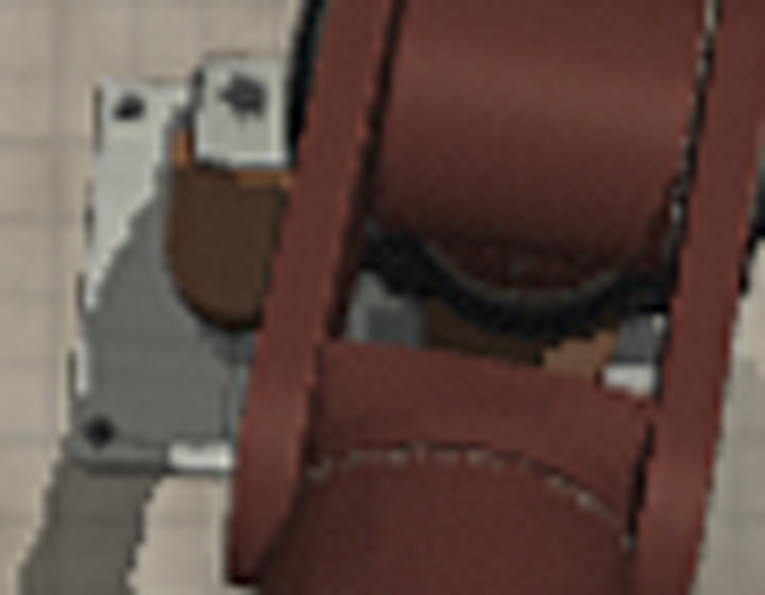

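The heel came along with the gripper, from about (500) to (470) in the crop, and is clear of the strap (10 mm of overlap). Lifting.

Call:
{"op": "move_arm", "data": {
  "increments": [
    [0,0,-0.6,0,5.8],
    [0,0,-1.8,0,5.8],
    [0,0,-4,0,5.8],
    [0,0,-7,0,5.8],
    [0,0,-9,0,5.8]
  ]
}}

```text
t: 22.6
tool_pos: [0.6125, -0.0324, 0.1382]
tool_rot: [0.131, 3.136, -0.001]
contact_force: [-0.1, 0.6, -1.8]
opening: 0.0627
```

```bash
python3 go.py .6154 -.2531 .13 173; python3 - <<'E'
from h import *
s=get_image("scene");crop(s,270,130,130,110,6,"s19.png")
E
```

```text
t 22.6 p [ 0.6125 -0.0324  0.1382] th 175.21 tilt 0.16 F [-0.1  0.6 -1.8] op 0.0627 q [-0.17  0.11  1.74  0.    1.29 -1.66]
-> (0.6154, -0.2531, 0.13, 173.0) d(cm) [ -2.13 -21.97   0.83] tw 2.2 dist 22.1
```

View pics/s19.png

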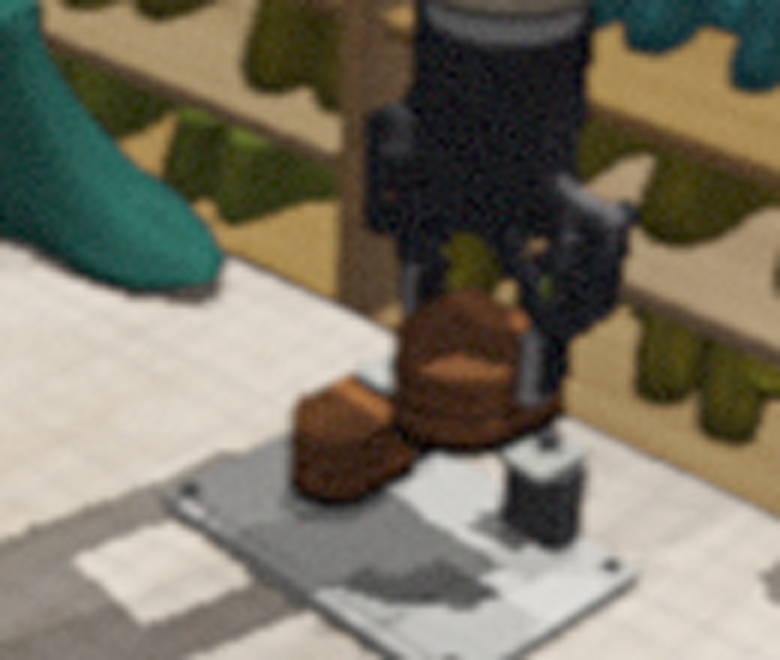

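The heel is lifted clean off the jig and hangs level. Carrying it to the large nest.

Call:
{"op": "move_arm", "data": {
  "increments": [
    [-0.3,-3,0,0.5,5.8],
    [-0.7,-7,0,1,5.8],
    [-1.1,-11.5,0,1.5,5.8],
    [-1.6,-16,0,2.2,5.8],
    [-2,-20,0,2.2,5.8]
  ]
}}

```text
t: 23.28
tool_pos: [0.6146, -0.2348, 0.1351]
tool_rot: [-0.192, -3.135, -0.0]
contact_force: [1.4, -0.5, -1.5]
opening: 0.0628
```

```bash
python3 go.py .6154 -.2531 .08 173
```

```text
t 23.27 p [ 0.6146 -0.2348  0.1351] th 172.98 tilt 0.03 F [ 1.4 -0.5 -1.5] op 0.0628 q [-0.48  0.22  1.63  0.    1.3  -1.93]
-> (0.6154, -0.2531, 0.08, 173.0) d(cm) [-0.31 -1.81  5.51] tw -0.0 dist 5.8
```

Call:
{"op": "move_arm", "data": {
  "increments": [
    [-0.2,-1.4,0.5,0,5.8],
    [-0.3,-1.6,2,0,5.8],
    [-0.3,-1.6,4,0,5.8],
    [-0.3,-1.6,5.5,0,5.8],
    [-0.3,-1.6,5.5,0,5.8]
  ]
}}

```text
t: 23.9
tool_pos: [0.6145, -0.2477, 0.0772]
tool_rot: [-0.19, -3.131, -0.003]
contact_force: [-0.7, 0.3, -1.5]
opening: 0.0632
```

```bash
python3 go.py .6154 -.2531 .0384 173; python3 - <<'E'
from h import *
s=get_image("scene");crop(s,360,200,100,90,7,"s20.png")
g=get_image("top");crop(g,370,150,90,70,8.5,"t20.png")
# predicted heel lower edge and nest pocket
o=sensors.get_obs();a=np.radians(-7);ex=np.array([np.cos(a),np.sin(a)]);ey=np.array([-np.sin(a),np.cos(a)])
m=o["tool_pos"][:2]+.0025*ex;zb=o["tool_pos"][2]-.0344;n=np.array([.6179,-.2534])
for nm,c,dx,dy,z in [("heel tip bot",m,-.05,0,zb),("heel flatR bot",m,.018,-.032,zb),("fence out tip top",n,-.066,0,.01),("fence out flatR",n,.034,-.048,.01),("fence flatL",n,.034,.048,.01)]:
    X=list(c+ex*dx+ey*dy)+[z]
    print(nm,((proj(s,[X])[0]-[360,200]+.5)*7-.5).round(),((proj(g,[X])[0]-[370,150]+.5)*8.5-.5).round())
E
```

```text
t 23.9 p [ 0.6145 -0.2477  0.0772] th 173.07 tilt 0.3 F [-0.7  0.3 -1.5] op 0.0632 q [-0.5   0.29  1.64  0.    1.21 -1.95]
-> (0.6154, -0.2531, 0.0384, 173.0) d(cm) [-0.17 -0.53  3.88] tw 0.1 dist 3.9
heel tip bot [317. 412.] [375. 370.]
heel flatR bot [511. 375.] [491. 177.]
fence out tip top [282. 515.] [364. 435.]
fence out flatR [566. 460.] [532. 158.]
fence flatL [352. 324.] [250. 124.]
```

View pics/s20.png

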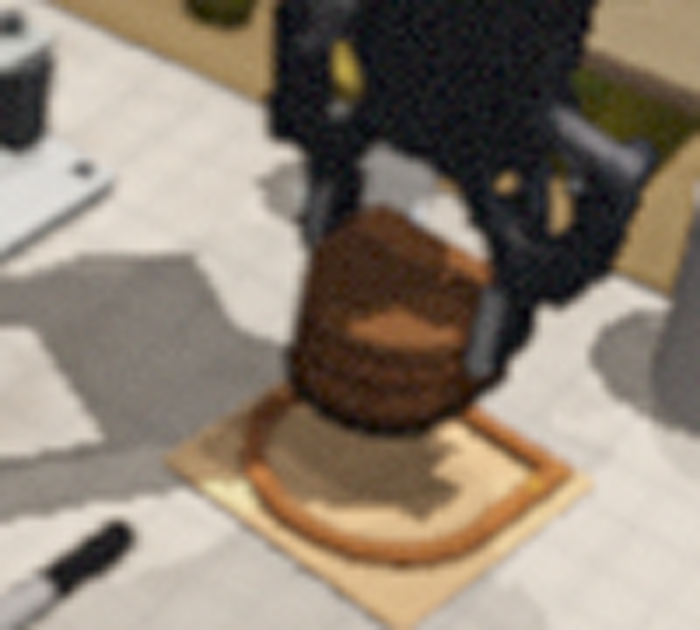

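View pics/t20.png

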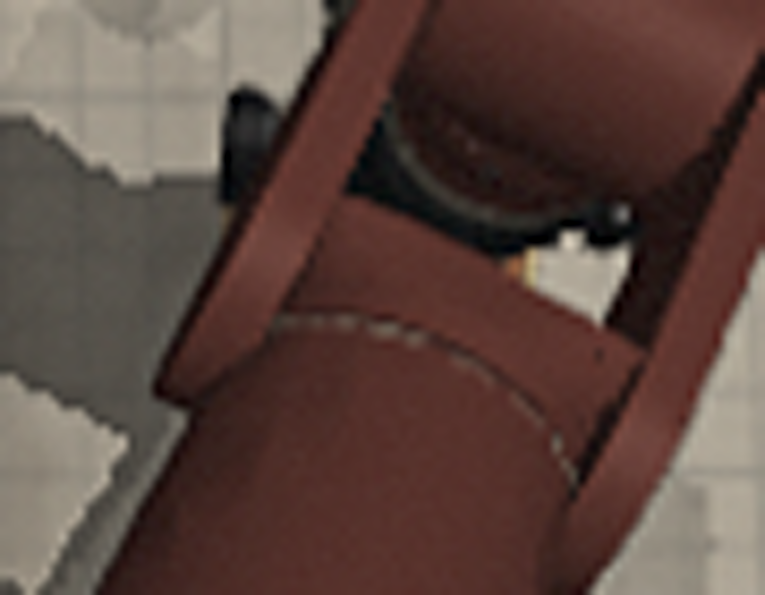

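The heel hangs level over the nest, round side to round side. I'll shift it 5 mm and lower to just above the fence.

Call:
{"op": "move_arm", "data": {
  "increments": [
    [-0.1,-0.4,0.2,0,5.8],
    [-0.1,-0.5,1,0,5.8],
    [-0.1,-0.5,1.8,0,5.8],
    [-0.1,-0.5,2.4,0,5.8],
    [-0.1,-0.5,2.4,0,5.8]
  ]
}}

```text
t: 24.62
tool_pos: [0.6157, -0.2542, 0.0551]
tool_rot: [-0.192, -3.134, -0.001]
contact_force: [-0.1, 0.4, -0.7]
opening: 0.063
```

```bash
python3 go.py .6154 -.2531 .0384 173; python3 - <<'E'
from h import *
s=get_image("scene");crop(s,360,200,100,90,7,"s21.png")
o=sensors.get_obs();a=np.radians(-7);ex=np.array([np.cos(a),np.sin(a)]);ey=np.array([-np.sin(a),np.cos(a)])
m=o["tool_pos"][:2]+.0025*ex;zb=o["tool_pos"][2]-.0344;n=np.array([.6179,-.2534])
for nm,c,dx,dy,z in [("heel tip bot",m,-.05,0,zb),("heel tipdiag bot",m,-.018-.0226,-.0226,zb),("heel flatR bot",m,.018,-.032,zb),("fence in tip top",n,-.057,0,.01),("fence in diag",n,-.018-.0276,-.0276,.01),("fence in flatR",n,.025,-.039,.01)]:
    X=list(c+ex*dx+ey*dy)+[z]
    print(nm,((proj(s,[X])[0]-[360,200]+.5)*7-.5).round())
E
```

```text
t 24.62 p [ 0.6157 -0.2542  0.0551] th 173.0 tilt 0.11 F [-0.1  0.4 -0.7] op 0.063 q [-0.5   0.33  1.64  0.    1.18 -1.95]
-> (0.6154, -0.2531, 0.0384, 173.0) d(cm) [0.04 0.11 1.67] tw 0.0 dist 1.7
heel tip bot [320. 471.]
heel tipdiag bot [389. 495.]
heel flatR bot [512. 433.]
fence in tip top [298. 503.]
fence in diag [382. 532.]
fence in flatR [530. 458.]
```

View pics/s21.png

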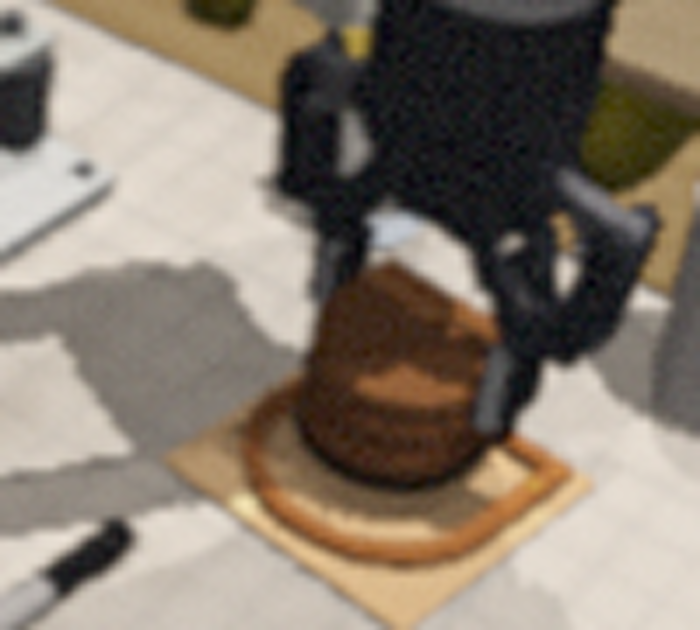

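```bash
python3 - <<'E'
from h import *
s=get_image("scene");im=cv2.cvtColor(s["image"],cv2.COLOR_RGB2HSV)
for u in (410,416,422):
    print(u,[(v,*map(int,s["image"][v,u])) for v in range(262,284)])
o=sensors.get_obs();a=np.radians(-7);ex=np.array([np.cos(a),np.sin(a)]);ey=np.array([-np.sin(a),np.cos(a)])
m=o["tool_pos"][:2]+.0025*ex;zb=o["tool_pos"][2]-.0344;n=np.array([.6179,-.2534])
ph=np.radians(np.arange(90,271,3))
def outl(c,r,z):
    P=[list(c+ex*(-.018+r*np.cos(t))+ey*r*np.sin(t))+[z] for t in ph]+[list(c+ex*x-ey*r)+[z] for x in np.linspace(-.018,.018,10)]
    return proj(s,P)
for nm,q in(("heel bottom",outl(m,.032,zb)),("fence inner top",outl(n,.039,.01)),("fence outer top",outl(n,.048,.01)),("heel top",outl(m,.032,zb+.042))):
    for u in(410,416,422):
        k=np.where(abs(q[:,0]-u)<1.5)[0];print(nm,u,q[k,1].max().round(1))
    print("left extreme",q[:,0].min().round(1))
print([(u,*map(int,s["image"][258,u])) for u in range(398,410)])
E
```

```text
410 [(262, 61, 40, 26), (263, 66, 27, 10), (264, 61, 36, 19), (265, 50, 28, 11), (266, 42, 23, 16), (267, 26, 20, 9), (268, 51, 38, 26), (269, 96, 76, 59), (270, 108, 89, 64), (271, 104, 83, 59), (272, 116, 93, 68), (273, 158, 128, 94), (274, 209, 176, 131), (275, 222, 188, 140), (276, 196, 148, 99), (277, 173, 116, 64), (278, 155, 97, 52), (279, 121, 79, 50), (280, 166, 132, 96), (281, 217, 183, 141), (282, 223, 189, 144), (283, 220, 187, 140)]
416 [(262, 69, 43, 31), (263, 61, 35, 23), (264, 69, 41, 25), (265, 71, 40, 26), (266, 68, 39, 21), (267, 47, 29, 10), (268, 26, 16, 9), (269, 43, 33, 31), (270, 81, 66, 48), (271, 105, 84, 61), (272, 106, 82, 61), (273, 112, 91, 63), (274, 169, 139, 101), (275, 216, 183, 138), (276, 215, 180, 135), (277, 190, 143, 94), (278, 177, 114, 65), (279, 155, 97, 51), (280, 121, 79, 46), (281, 167, 136, 98), (282, 216, 183, 140), (283, 221, 189, 146)]
422 [(262, 80, 50, 34), (263, 67, 41, 24), (264, 76, 43, 26), (265, 82, 56, 39), (266, 68, 43, 26), (267, 57, 30, 17), (268, 39, 29, 28), (269, 69, 54, 43), (270, 102, 81, 56), (271, 106, 84, 63), (272, 108, 84, 61), (273, 125, 100, 74), (274, 144, 115, 83), (275, 175, 144, 105), (276, 195, 155, 113), (277, 182, 128, 77), (278, 170, 107, 58), (279, 144, 88, 46), (280, 151, 113, 77), (281, 195, 160, 118), (282, 218, 186, 141), (283, 219, 186, 142)]
heel bottom 410 269.3
heel bottom 416 270.1
heel bottom 422 269.6
left extreme 400.5
fence inner top 410 275.1
fence inner top 416 275.6
fence inner top 422 275.0
left extreme 396.4
fence outer top 410 277.9
fence outer top 416 278.3
fence outer top 422 278.0
left extreme 392.8
heel top 410 255.4
heel top 416 257.0
heel top 422 257.0
left extreme 403.0
[(398, 78, 49, 24), (399, 74, 46, 28), (400, 78, 48, 28), (401, 71, 47, 30), (402, 53, 40, 23), (403, 47, 29, 19), (404, 49, 22, 5), (405, 50, 26, 10), (406, 50, 28, 12), (407, 63, 43, 29), (408, 70, 41, 27), (409, 69, 43, 23)]
```

The heel sits about 1 px off the nest's centre line, away from the camera. I'll bias it 2–3 mm back toward -x and lower further.

Call:
{"op": "move_arm", "data": {
  "increments": [
    [0.2,0.0,0.2,0,5.8],
    [0.2,0.0,0.6,0,5.8],
    [0.2,0.0,1.0,0,5.8],
    [0.2,0.0,1.3,0,5.8],
    [0.2,0.0,1.3,0,5.8]
  ]
}}

```text
t: 25.35
tool_pos: [0.6141, -0.2542, 0.0428]
tool_rot: [-0.192, -3.135, -0.001]
contact_force: [0.0, -0.3, -1.5]
opening: 0.0634
```

```bash
python3 go.py .6154 -.2531 .0384 173; python3 - <<'E'
from h import *
s=get_image("scene");crop(s,360,200,100,90,7,"s22.png")
E
```

```text
t 25.35 p [ 0.6141 -0.2542  0.0428] th 173.0 tilt 0.05 F [ 0.  -0.3 -1.5] op 0.0634 q [-0.5   0.34  1.65 -0.    1.15 -1.95]
-> (0.6154, -0.2531, 0.0384, 173.0) d(cm) [-0.12  0.13  0.44] tw 0.0 dist 0.5
```

View pics/s22.png

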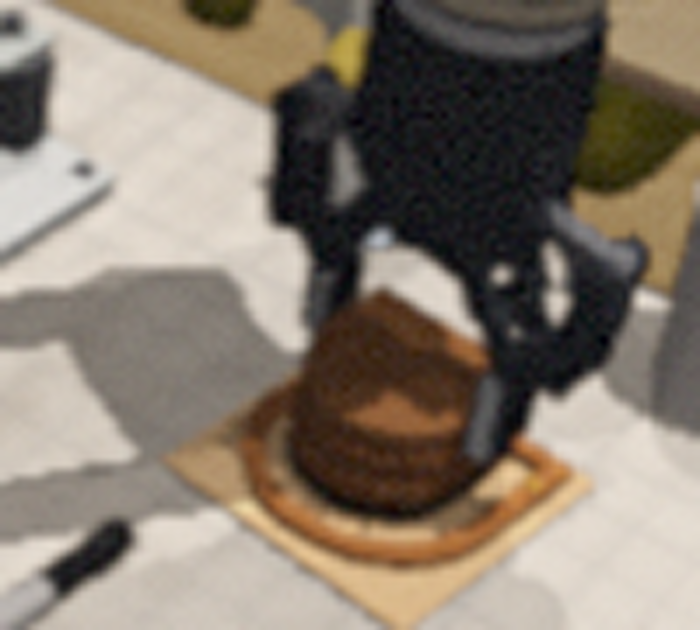

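The heel's foot is already inside the fence, with a gap all round and no contact force. Seating it.

Call:
{"op": "move_arm", "data": {
  "increments": [
    [0,0,0.2,0,5.8],
    [0,0,0.35,0,5.8],
    [0,0,0.45,0,5.8],
    [0,0,0.45,0,5.8]
  ]
}}

```text
t: 25.9
tool_pos: [0.6143, -0.2543, 0.0386]
tool_rot: [-0.192, -3.135, -0.0]
contact_force: [-0.2, 0.3, -0.7]
opening: 0.0629
```

Call:
{"op": "move_arm", "data": {
  "increments": [
    [0,0,0.1,0,5.8],
    [0,0,0.2,0,5.8],
    [0,0,0.2,0,5.8]
  ]
}}

```text
t: 26.28
tool_pos: [0.6145, -0.2544, 0.0384]
tool_rot: [-0.191, -3.135, -0.0]
contact_force: [-4.4, 2.3, 7.3]
opening: 0.0629
```

Call:
{"op": "move_arm", "data": {
  "increments": [
    [0,0,-0.1,0,7],
    [0,0,-0.1,0,8.5],
    [0,0,-0.1,0,8.5],
    [0,0,-0.1,0,8.5]
  ]
}}

```text
t: 26.78
tool_pos: [0.6143, -0.2543, 0.0376]
tool_rot: [-0.192, -3.136, -0.0]
contact_force: [-0.6, -0.2, -0.1]
opening: 0.0848
```

Call:
{"op": "move_arm", "data": {
  "increments": [
    [0,0,-1.5,0,8.5],
    [0,0,-4,0,8.5],
    [0,0,-7,0,8.5],
    [0,0,-10,0,8.5],
    [0,0,-11,0,8.5]
  ]
}}

```text
t: 27.4
tool_pos: [0.6159, -0.2552, 0.1518]
tool_rot: [0.191, 3.131, -0.004]
contact_force: [-0.2, -0.8, -0.6]
opening: 0.0846
```

```bash
python3 go.py .635 .0623 .14 175.2; python3 - <<'E'
from h import *
s=get_image("scene");crop(s,360,200,100,90,7,"s23.png")
E
```

```text
t 27.4 p [ 0.6159 -0.2552  0.1518] th 173.01 tilt 0.33 F [-0.2 -0.8 -0.6] op 0.0846 q [-0.5   0.22  1.6  -0.    1.32 -1.95]
-> (0.635, 0.0623, 0.14, 175.2) d(cm) [ 1.97 31.75  1.1 ] tw -2.2 dist 31.8
```

View pics/s23.png

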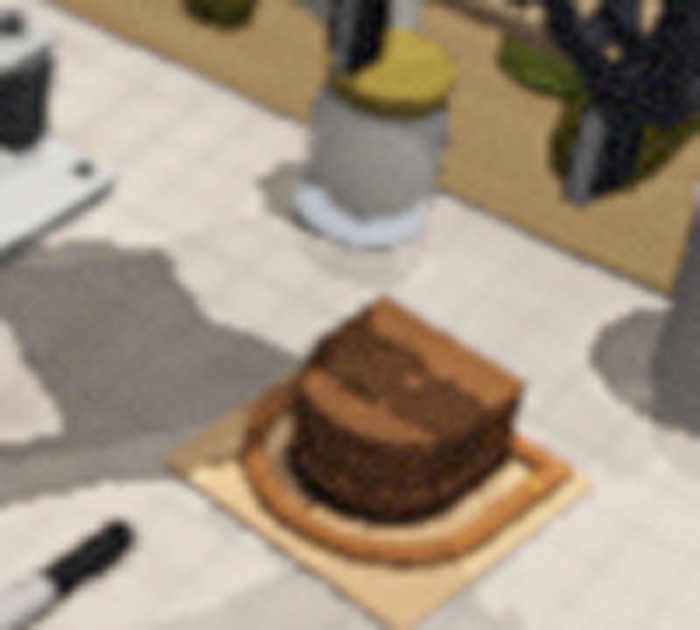

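The large heel sits flat inside its fence, the right way round, with a gap all round. Checking where the small heel is.

```bash
python3 - <<'E'
from h import *
g=get_image("top");crop(g,275,145,90,70,8.5,"t24.png")
a=np.radians(-4.8);ex=np.array([np.cos(a),np.sin(a)]);ey=np.array([-np.sin(a),np.cos(a)]);m=np.array([.639,.062])
for nm,dx,dy in[("flatL",.018,.023),("flatR",.018,-.023),("L",-.018,.023),("R",-.018,-.023),("tip",-.041,0)]:
    print(nm,((proj(g,[list(m+ex*dx+ey*dy)+[.054]])[0]-[275,145]+.5)*8.5-.5).round())
E
```

```text
flatL [173. 139.]
flatR [314. 149.]
L [163. 247.]
R [305. 258.]
tip [228. 323.]
```

View pics/t24.png

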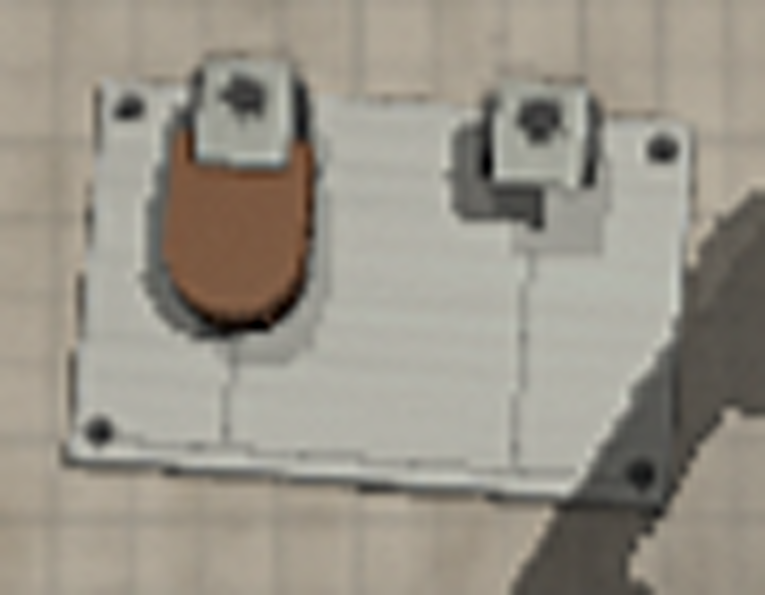

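The prediction agrees within about 2 mm. Moving to the small heel.

Call:
{"op": "move_arm", "data": {
  "increments": [
    [0.3,5,0,-0.5,8.5],
    [0.6,10.5,0,-1,8.5],
    [1,16,0,-1.5,8.5],
    [1.4,21.5,0,-2.2,8.5],
    [1.7,27,0,-2.2,8.5]
  ]
}}

```text
t: 28.12
tool_pos: [0.6292, 0.0175, 0.1458]
tool_rot: [-0.131, -3.136, -0.0]
contact_force: [1.0, -0.9, -0.7]
opening: 0.0846
```

```bash
python3 go.py .6365 .0622 .1 175.2
```

```text
t 28.12 p [0.6292 0.0175 0.1458] th 175.2 tilt 0.16 F [ 1.  -0.9 -0.7] op 0.0846 q [-0.09  0.15  1.69  0.    1.31 -1.58]
-> (0.6365, 0.0622, 0.1, 175.2) d(cm) [-0.37  4.51  4.58] tw -0.0 dist 6.4
```

Call:
{"op": "move_arm", "data": {
  "increments": [
    [-0.2,2.5,0,0,8.5],
    [-0.35,4.3,0.5,0,8.5],
    [-0.35,4.4,2.5,0,8.5],
    [-0.35,4.4,4.5,0,8.5],
    [-0.35,4.4,4.5,0,8.5]
  ]
}}

```text
t: 28.75
tool_pos: [0.6351, 0.0582, 0.0986]
tool_rot: [-0.134, -3.132, 0.001]
contact_force: [0.4, 0.2, -0.4]
opening: 0.0849
```

```bash
python3 go.py .6365 .0622 .043 175.2;python3 - <<'E'
from h import *
s=get_image("scene");crop(s,270,130,130,110,6,"s25.png")
E
```

```text
t 28.75 p [0.6351 0.0582 0.0986] th 175.12 tilt 0.39 F [ 0.4  0.2 -0.4] op 0.0849 q [-0.03  0.22  1.69 -0.    1.24 -1.51]
-> (0.6365, 0.0622, 0.043, 175.2) d(cm) [-0.14  0.42  5.56] tw -0.1 dist 5.6
```

View pics/s25.png

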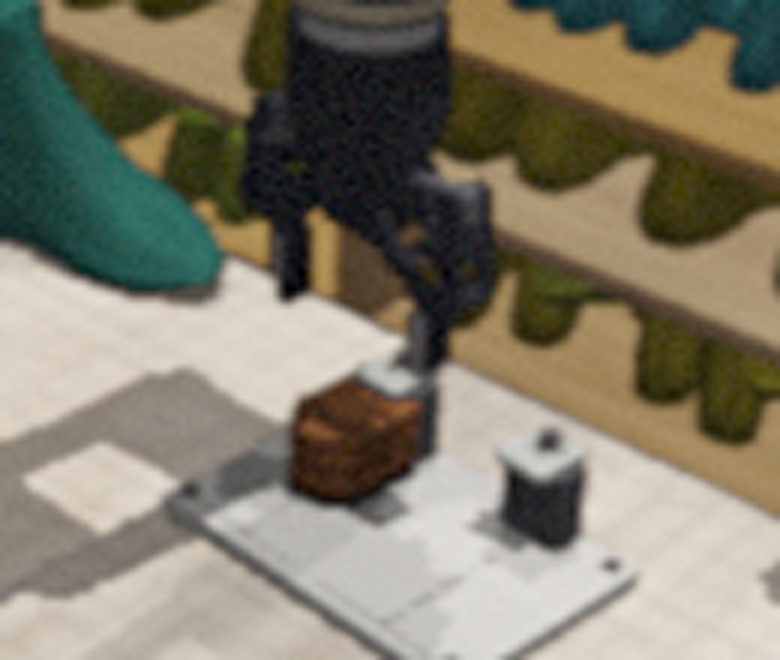

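The fingers are either side of the small heel. Going down.

Call:
{"op": "move_arm", "data": {
  "increments": [
    [-0.1,0.25,0.5,0,8.5],
    [-0.1,0.25,2,0,8.5],
    [-0.1,0.25,3.8,0,8.5],
    [-0.1,0.25,5.4,0,8.5],
    [-0.1,0.25,5.4,0,8.5]
  ]
}}

```text
t: 29.42
tool_pos: [0.6369, 0.0617, 0.0459]
tool_rot: [-0.131, -3.134, 0.0]
contact_force: [-0.1, -0.3, -0.1]
opening: 0.0851
```

```bash
python3 go.py .6365 .0622 .043 175.2
```

```text
t 29.43 p [0.6369 0.0617 0.0459] th 175.2 tilt 0.28 F [-0.1 -0.3 -0.1] op 0.0851 q [-0.02  0.29  1.71 -0.    1.15 -1.51]
-> (0.6365, 0.0622, 0.043, 175.2) d(cm) [0.04 0.05 0.29] tw 0.0 dist 0.3
```

Call:
{"op": "move_arm", "data": {
  "increments": [
    [0,0,0.15,0,7],
    [0,0,0.15,0,5.5],
    [0,0,0.15,0,4],
    [0,0,0.15,0,4],
    [0,0,0.15,0,4]
  ],
  "newtons": 40
}}

```text
t: 30.05
tool_pos: [0.6396, 0.0617, 0.0484]
tool_rot: [0.131, 3.137, 0.0]
contact_force: [0.5, 0.5, 4.2]
opening: 0.0452
```

```bash
python3 go.py;python3 - <<'E'
from h import *
s=get_image("scene");crop(s,270,130,130,110,6,"s26.png")
E
```

```text
t 30.05 p [0.6396 0.0617 0.0484] th 175.21 tilt 0.11 F [0.5 0.5 4.2] op 0.0452 q [-0.02  0.29  1.71 -0.    1.15 -1.51]
```

View pics/s26.png

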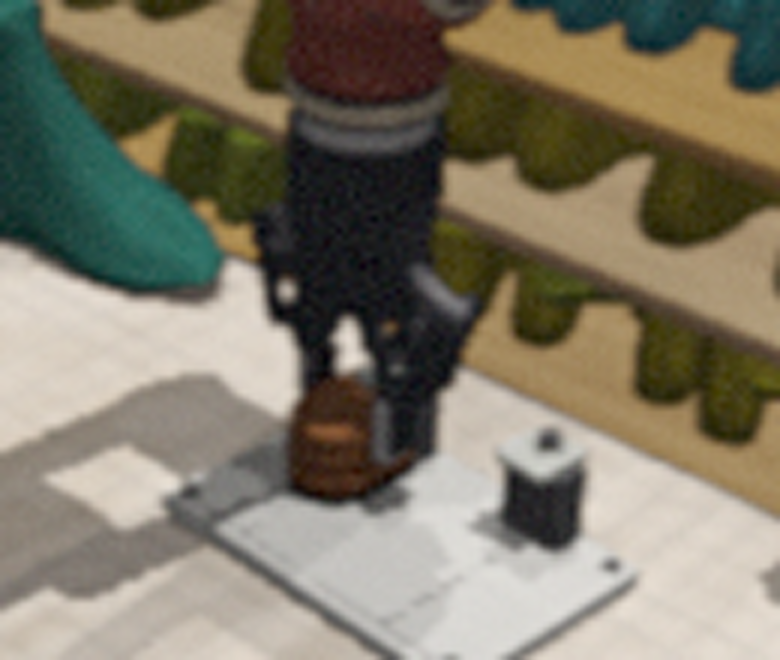

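The small heel is held (45 mm opening). Drawing it back 16 mm.

Call:
{"op": "move_arm", "data": {
  "increments": [
    [0.4,0,0,0,4],
    [0.8,0,0,0,4],
    [1.2,0,0,0,4],
    [1.6,0,0,0,4],
    [1.6,0,0,0,4]
  ]
}}

```text
t: 30.72
tool_pos: [0.6234, 0.063, 0.0483]
tool_rot: [0.131, 3.137, -0.0]
contact_force: [1.9, 0.2, 6.7]
opening: 0.0453
```

```bash
python3 go.py;python3 - <<'E'
from h import *
s=get_image("scene");crop(s,270,130,130,110,6,"s27.png")
E
```

```text
t 30.73 p [0.6234 0.063  0.0483] th 175.2 tilt 0.12 F [1.9 0.2 6.7] op 0.0453 q [-0.02  0.25  1.75 -0.    1.14 -1.51]
```

View pics/s27.png

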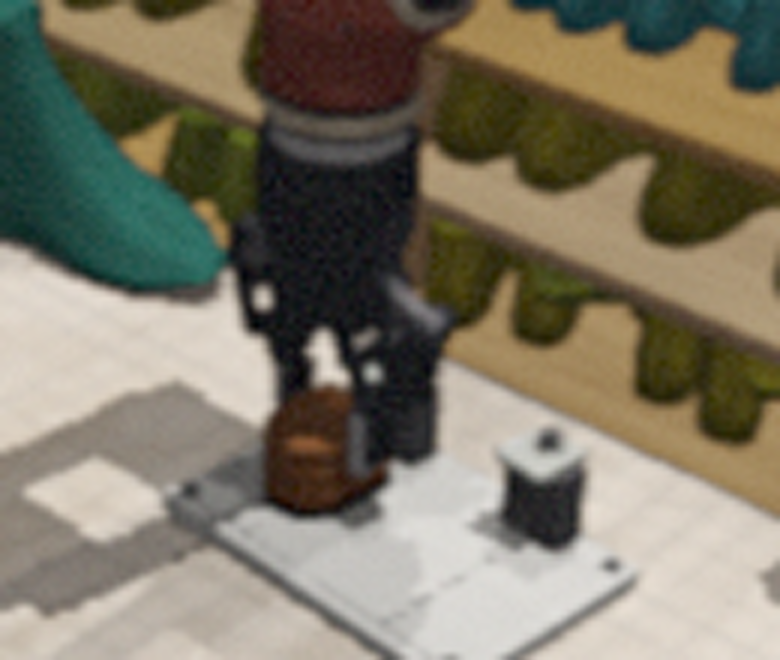

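The heel moved with the gripper (left edge from 290 to 265). Lifting.

Call:
{"op": "move_arm", "data": {
  "increments": [
    [0,0,-0.6,0,4],
    [0,0,-1.8,0,4],
    [0,0,-4,0,4],
    [0,0,-7,0,4],
    [0,0,-9,0,4]
  ]
}}

```text
t: 31.4
tool_pos: [0.6236, 0.063, 0.1403]
tool_rot: [0.131, 3.136, 0.0]
contact_force: [0.7, 0.4, -0.3]
opening: 0.0453
```

```bash
python3 go.py .4393 -.0328 .13 180;python3 - <<'E'
from h import *
s=get_image("scene");crop(s,270,130,130,110,6,"s28.png")
E
```

```text
t 31.4 p [0.6236 0.063  0.1403] th 175.21 tilt 0.16 F [ 0.7  0.4 -0.3] op 0.0453 q [-0.02  0.14  1.7   0.    1.29 -1.51]
-> (0.4393, -0.0328, 0.13, 180.0) d(cm) [ 17.56 -11.09   0.98] tw -4.8 dist 20.8
```

View pics/s28.png

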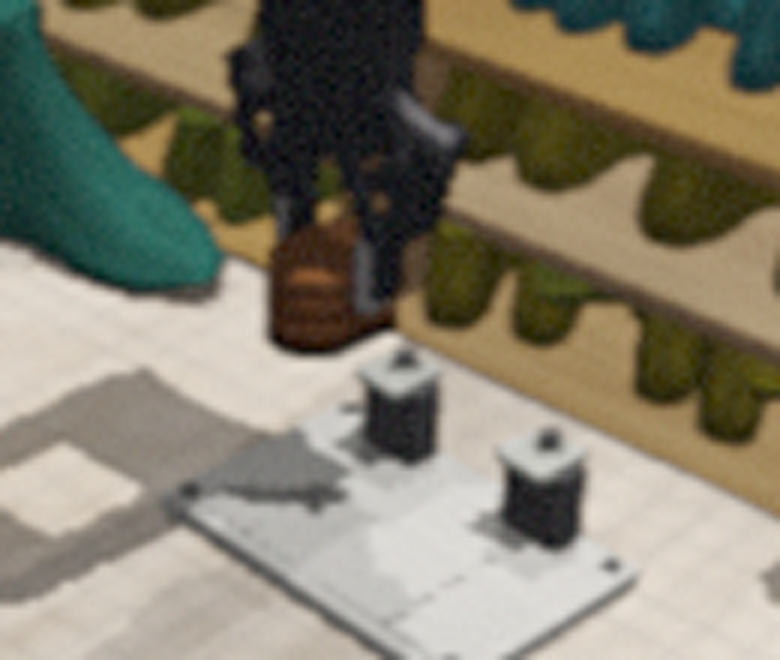

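Held and clear. Carrying it to the small nest.

Call:
{"op": "move_arm", "data": {
  "increments": [
    [2.5,-1.6,0,-1,4],
    [6,-3.8,0,-2,4],
    [9.5,-6,0,-3,4],
    [13,-8.2,0,-4,4],
    [16,-10.1,0,-4.8,4]
  ]
}}

```text
t: 32.08
tool_pos: [0.4533, -0.0247, 0.137]
tool_rot: [0.001, -3.141, 0.0]
contact_force: [0.2, -0.4, 0.3]
opening: 0.0449
```

```bash
python3 go.py .4393 -.033 .08 180
```

```text
t 32.08 p [ 0.4533 -0.0247  0.137 ] th -179.97 tilt 0.03 F [ 0.2 -0.4  0.3] op 0.0449 q [-0.22 -0.28  2.11 -0.    1.31 -1.79]
-> (0.4393, -0.033, 0.08, 180.0) d(cm) [ 1.4  -0.83  5.7 ] tw 0.0 dist 5.9
```

Call:
{"op": "move_arm", "data": {
  "increments": [
    [0.9,-0.5,0.5,0,4],
    [1.1,-0.7,2,0,4],
    [1.1,-0.7,4,0,4],
    [1.1,-0.7,5.5,0,4],
    [1.1,-0.7,5.5,0,4]
  ]
}}

```text
t: 32.7
tool_pos: [0.443, -0.0307, 0.0802]
tool_rot: [0.001, -3.138, -0.002]
contact_force: [0.6, -0.1, -1.0]
opening: 0.0449
```

```bash
python3 go.py .4393 -.033 .0404 180;python3 - <<'E'
from h import *
s=get_image("scene");crop(s,255,210,100,85,7,"s29.png")
E
```

```text
t 32.7 p [ 0.443  -0.0307  0.0802] th -179.97 tilt 0.24 F [ 0.6 -0.1 -1. ] op 0.0449 q [-0.24 -0.22  2.17  0.    1.2  -1.81]
-> (0.4393, -0.033, 0.0404, 180.0) d(cm) [ 0.35 -0.23  3.99] tw 0.0 dist 4.0
```

View pics/s29.png

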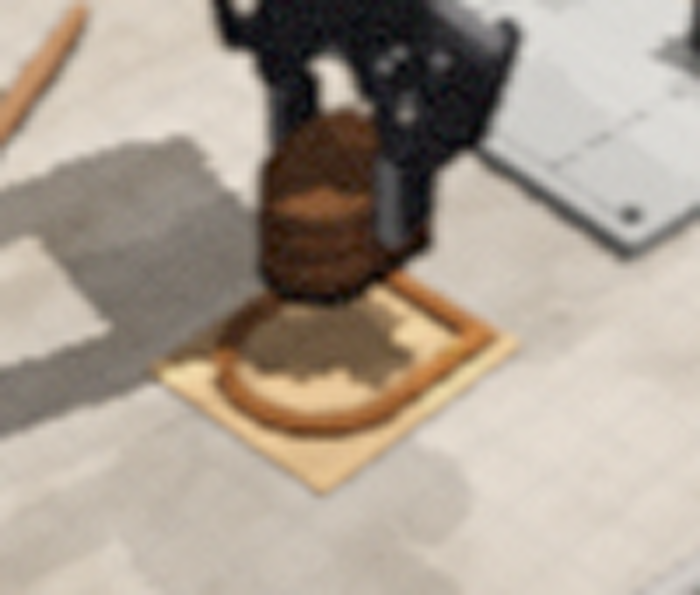

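The heel hangs level over the small nest, round toward round. I'll shift it the remaining 3–4 mm and lower to just above the fence.

Call:
{"op": "move_arm", "data": {
  "increments": [
    [0.3,-0.15,0.2,0,4],
    [0.3,-0.15,1,0,4],
    [0.3,-0.15,1.8,0,4],
    [0.3,-0.15,2.5,0,4],
    [0.3,-0.15,2.5,0,4]
  ]
}}

```text
t: 33.38
tool_pos: [0.4402, -0.0326, 0.0563]
tool_rot: [0.0, -3.14, -0.001]
contact_force: [-0.3, -0.9, -0.5]
opening: 0.0452
```

```bash
python3 go.py .4393 -.033 .0404 180;python3 - <<'E'
from h import *
s=get_image("scene");crop(s,255,210,100,85,7,"s30.png")
o=sensors.get_obs();m=o["tool_pos"][:2]+[.001,0];zb=o["tool_pos"][2]-.0364;n=np.array([.4408,-.0328])
ph=np.radians(np.arange(90,271,3))
def outl(c,r,z):
    P=[[c[0]-.018+r*np.cos(t),c[1]+r*np.sin(t),z] for t in ph]+[[c[0]+x,c[1]-r,z] for x in np.linspace(-.018,.018,10)]
    return (proj(s,P)-[255,210]+.5)*7-.5
for nm,q in(("heel bottom",outl(m,.023,zb)),("fence inner top",outl(n,.030,.01)),("fence outer top",outl(n,.039,.01))):
    i=q[:,1].argmax();j=q[:,0].argmin();print(nm,"lowest",q[i].round(),"left",q[j].round())
E
```

```text
t 33.38 p [ 0.4402 -0.0326  0.0563] th -180.0 tilt 0.11 F [-0.3 -0.9 -0.5] op 0.0452 q [-0.24 -0.19  2.19 -0.    1.15 -1.81]
-> (0.4393, -0.033, 0.0404, 180.0) d(cm) [ 0.09 -0.04  1.6 ] tw 0.0 dist 1.6
heel bottom lowest [314. 365.] left [253. 321.]
fence inner top lowest [312. 402.] left [233. 347.]
fence outer top lowest [311. 420.] left [208. 349.]
```

View pics/s30.png

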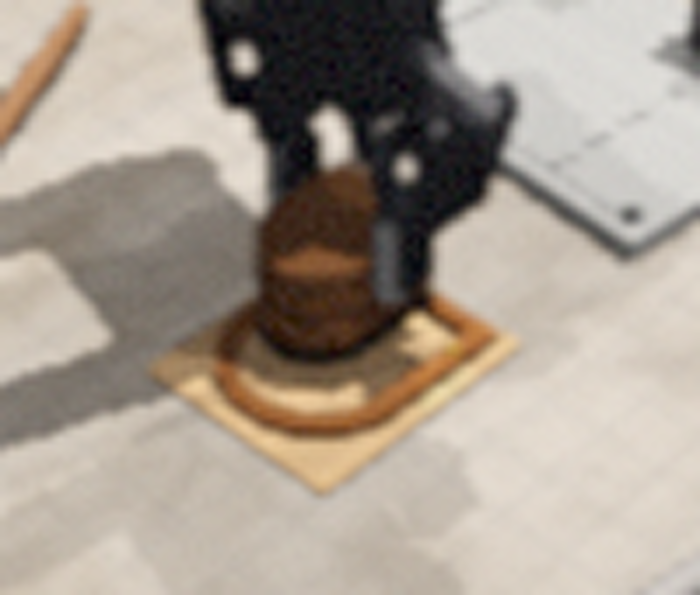

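Same small offset as with the large heel, so the same 2 mm bias. Lowering into the pocket.

Call:
{"op": "move_arm", "data": {
  "increments": [
    [0.2,0,0.2,0,4],
    [0.2,0,0.6,0,4],
    [0.2,0,1.0,0,4],
    [0.2,0,1.2,0,4],
    [0.2,0,1.2,0,4]
  ]
}}

```text
t: 34.05
tool_pos: [0.4388, -0.0327, 0.0451]
tool_rot: [0.0, -3.141, -0.0]
contact_force: [-0.2, -0.7, -1.7]
opening: 0.0453
```

```bash
python3 go.py .438 -.033 .0404 180;python3 - <<'E'
from h import *
s=get_image("scene");crop(s,255,210,100,85,7,"s31.png")
E
```

```text
t 34.05 p [ 0.4388 -0.0327  0.0451] th -180.0 tilt 0.03 F [-0.2 -0.7 -1.7] op 0.0453 q [-0.24 -0.18  2.19 -0.    1.12 -1.81]
-> (0.438, -0.033, 0.0404, 180.0) d(cm) [ 0.08 -0.03  0.47] tw 0.0 dist 0.5
```

View pics/s31.png

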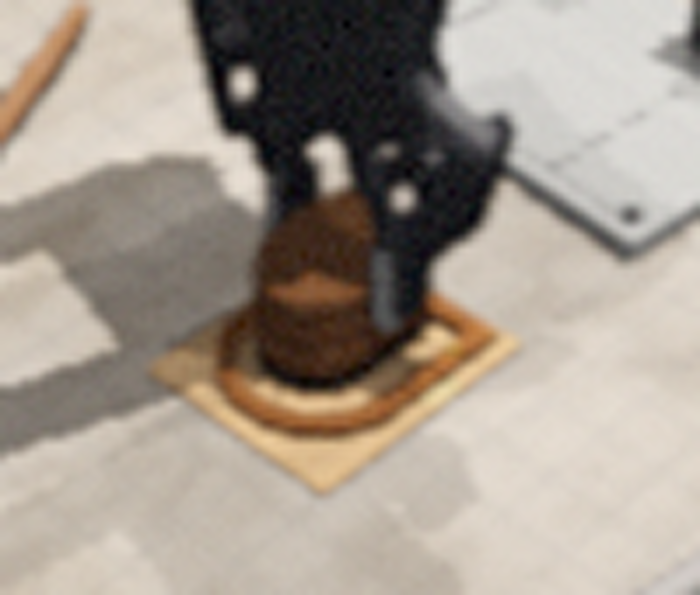

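The foot is inside the fence and free all round. Seating it.

Call:
{"op": "move_arm", "data": {
  "increments": [
    [0.05,0,0.2,0,4],
    [0.05,0,0.4,0,4],
    [0.05,0,0.5,0,4],
    [0.05,0,0.5,0,4]
  ]
}}

```text
t: 34.6
tool_pos: [0.4385, -0.0328, 0.0403]
tool_rot: [-0.0, 3.141, -0.0]
contact_force: [-0.5, 0.2, -0.3]
opening: 0.0451
```

Call:
{"op": "move_arm", "data": {
  "increments": [
    [0,0,0.1,0,4],
    [0,0,0.15,0,4],
    [0,0,0.15,0,4]
  ]
}}

```text
t: 34.98
tool_pos: [0.4386, -0.0328, 0.0403]
tool_rot: [0.0, -3.14, -0.0]
contact_force: [-6.8, 0.7, 11.6]
opening: 0.0452
```

It has touched down. I'll release it and retreat upward.

Call:
{"op": "move_arm", "data": {
  "increments": [
    [0,0,-0.15,0,5],
    [0,0,-0.15,0,6.5],
    [0,0,-0.15,0,8],
    [0,0,-0.15,0,8]
  ]
}}

```text
t: 35.48
tool_pos: [0.4383, -0.0327, 0.0401]
tool_rot: [0.0, -3.141, -0.0]
contact_force: [0.2, -0.6, 0.1]
opening: 0.0801
```

Call:
{"op": "move_arm", "data": {
  "increments": [
    [0,0,-1.5,0,8],
    [0,0,-4,0,8],
    [0,0,-8,0,8],
    [0,0,-12,0,8],
    [0,0,-15,0,8]
  ]
}}

```text
t: 36.1
tool_pos: [0.439, -0.0329, 0.1936]
tool_rot: [-0.0, 3.138, -0.001]
contact_force: [-0.2, -0.9, -0.6]
opening: 0.0798
```

Call:
{"op": "move_arm", "data": {
  "increments": [
    [-2,5,-1,0,8],
    [-4,10,-2,0,8],
    [-6,15,-3,0,8],
    [-6,20,-3,0,8],
    [-6,20,-3,0,8]
  ]
}}

```text
t: 36.72
tool_pos: [0.4983, 0.17, 0.2215]
tool_rot: [-0.008, 3.141, 0.001]
contact_force: [0.2, -1.0, -0.7]
opening: 0.0802
```

```bash
python3 go.py;python3 - <<'E'
from h import *
s=get_image("scene");crop(s,190,150,290,200,2.7,"s32.png");crop(s,255,210,100,85,7,"s33.png")
g=get_image("top");crop(g,150,130,330,150,2.4,"t32.png")
E
```

```text
t 36.73 p [0.4983 0.17   0.2215] th -179.73 tilt 0.07 F [ 0.2 -1.  -0.7] op 0.0802 q [ 0.19 -0.17  1.87  0.    1.44 -1.39]
```

View pics/s32.png

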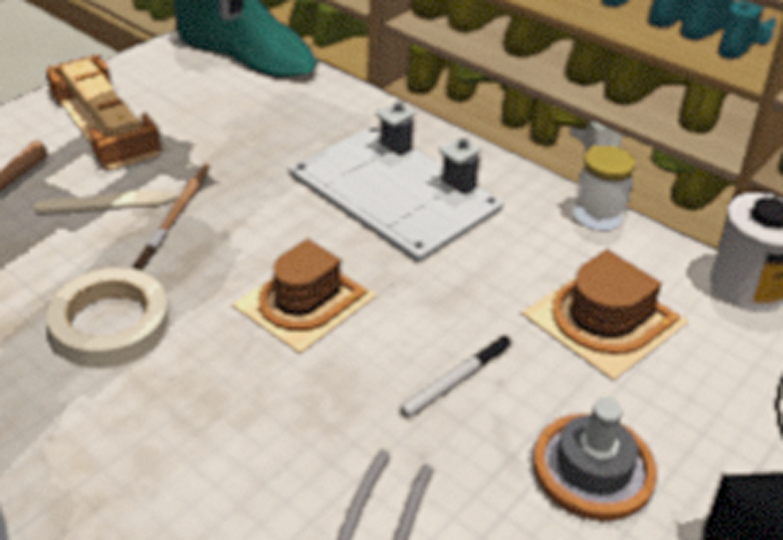

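View pics/s33.png

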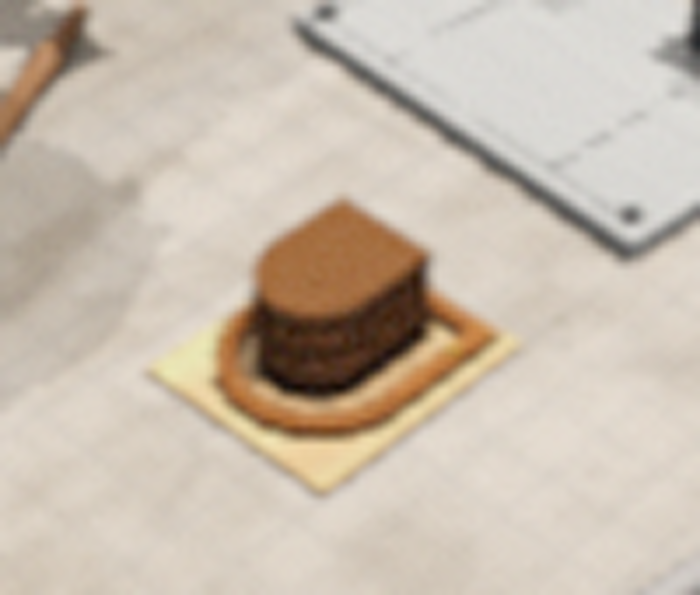

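View pics/t32.png

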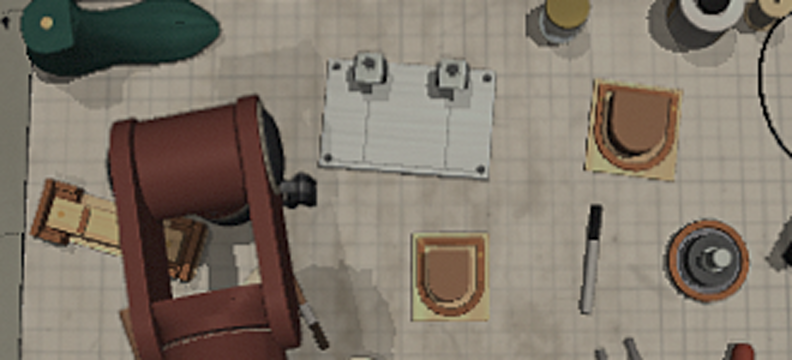

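All four pieces are home and upright, and the robot is clear. Handing in.

```bash
python3 - <<'E'
from station import order,sensors
o=sensors.get_obs();print(o["t"],o["dq"].round(3),o["contact_force"].round(1))
print(order.finish_job())
E
```

```text
36.825 [-0.031 -0.006  0.013  0.    -0.002 -0.   ] [-0.1 -0.4  0.4]
the job is handed in; nothing more can be done
None
```

The jig is unloaded and the job handed in after 37 s of robot time (limit 106 s). I did it in the order asked: the weight into its dish, the bar into its rest, the large heel into the large nest, then the small heel into the small nest. Each heel was drawn back 16 mm before lifting.

**Last checks:** the final scene and top pictures show:
- the weight upright and near the middle of its dish;
- both heels flat inside their fences, the right way round, with a gap all round;
- the jig empty and the robot touching nothing.

The final top view had the arm over part of the bar rest. The bar was seen fully seated there just after I let it go, and the final scene picture shows it still in place.

**Force:** contact readings at the end of each move stayed at about 13 N or less.

**What disagreed or went wrong:**
- The scene camera disagreed with the top view and arm position by 1–2 pixels (a few mm) at the nests. I shifted both heels about 2 mm in -x to centre them.
- On one empty move I got a sideways sign wrong. The arm was high over free space, it touched nothing, and I corrected it on the next move.

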